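# Set the turret stop by clicks and feed the bar up to it

### The job

Turn the jig's turret dial anticlockwise all the way back to its end stop, then clockwise exactly four clicks, counted by feel. Then take the wooden push stick and with it (not with the fingers) push the steel bar through the guide channel until it rests against the stop rod now facing it. Leave the bar there and the dial on its fourth click, lay the stick on the table clear of the jig, and leave the other things on the bench undisturbed.

Things in the scene. Friction and masses are not known exactly. Their poses are not given: they have to be found in the camera images.
- jig: Fixed feeding jig on a dark steel plate 130 x 265 x 12 mm. Origin on the table under the vertical axis of the turret dial at one end; z up. A straight guide channel runs along the jig's y axis, in line with the dial's axis, from its mouth (156 mm from the axis, on the -y side) to 88 mm from the axis; parts are fed along +y. Beyond the walls the level floor goes on to the dial.
- turret_axis (a point): Point on the dial's vertical axis, level with the top of its disc (55 mm above the table). Seven spring clicks: the first at the solid anticlockwise end stop (count it as zero), six more unevenly 24 to 38 degrees apart, up to the other end stop. Leaving a click takes 5 to 13 N at the peg; half-way to the next the resistance vanishes and the dial snaps ahead into it. It starts on any of clicks two to six.
- peg (a point): Upright steel crank peg of the dial, 16 mm diameter, 55 to 95 mm above the table, 47 mm from the dial's axis; the point is on its centre line, 75 mm above the table. Pushed round with the fingertips it turns the dial. Else only a hub (28 mm diameter, 8 mm high) and the peg's 4 mm collar stand on the 112 mm disc. At the anticlockwise end stop the peg is on the channel's side (jig -y).
- stop4 (a point): Point fixed in the jig where the tip of the fourth click's stop rod faces the channel: on its centre line, 58 mm from the dial's axis, 36.5 mm above the table; axes as the jig's. Under its disc the dial carries seven radial stop rods, one for each click (9 mm diameter, tips 58 to 80 mm from the axis); the rod that points along the channel stops the bar.
- bar_front (a point): Steel bar, 60 long x 23 wide x 11 mm thick, 0.1 kg, lying flat on the infeed floor with its front end already in the mouth. This point is the middle of its front end face (towards the dial, +y of the bar), half-way up. Bar axes are near those of the jig.
- bar_back (a point): Middle of the bar's rear end face, 60 mm behind bar_front, half-way up (5.5 mm above the channel floor): push here with the stick's nose.
- mouth (a point): Middle of the channel's mouth, on the channel floor, 30 mm above the table; axes as the jig's, feed along +y. The channel is 26 mm wide between aluminium walls 18 mm high. From 18 to 58 mm past the mouth a steel bridge covers it, 23.5 mm clear above the floor, its top 61 mm above the table, with a drill bush up to 73 mm. In front of it the level floor, 50 mm wide, sticks out 49 mm.
- stick_grip (a point): Wooden push stick, 125 mm long, 0.06 kg, standing on its underside. Its upright grip block is 55 long x 18 wide x 48 mm high; this point is in the block, midway along it, on the centre line, 34 mm above the underside. Its x axis points along the stick to the nose, z up.
- stick_nose (a point): Front end of the stick's low blade (14 wide, 12 mm high, 70 mm long ahead of the grip block), 6 mm above the underside, 97.5 mm ahead of stick_grip.
- ferrule_a: Bystander: stainless cup-shaped ferrule, 68 mm diameter, 38 mm high; origin under its centre.
- ferrule_b: Bystander: stainless cup-shaped ferrule, 68 mm diameter, 38 mm high; origin under its centre.
- ferrule_c: Bystander: stainless cup-shaped ferrule, 68 mm diameter, 38 mm high; origin under its centre.
- flange: Bystander: triangular aluminium flange, about 115 mm across, 10 mm thick; origin under its centre.
- gasket: Bystander: flat cork ring, 72 mm diameter, 4 mm thick; origin under its centre.
- screwdriver: Bystander: screwdriver lying on the bench; origin under its middle, x along it.
- pen: Bystander: blue pen, 130 mm long, 10 mm thick; origin under its middle, x along it.
- stick: The push stick itself; origin on its underside, 12.5 mm ahead of stick_grip; x along it to the nose.
- bar: The steel bar itself; origin under its centre, on the channel floor; y along it to the front end.
There are look-alikes about, which are no part of the job. What is meant by the stick is not orange, and is the larger of those in its own colour. Of the things shaped like the bar, the steel one is meant.

How it is judged:
By the outcome, as a careful person would: the job done as asked, in the order asked, and still so for the second after the job is handed in, with the robot touching nothing.
It also fails if it takes over 72 s, if anything falls off the work surface, if the arm or the gripper's body presses on something with over 40 N, if the wrist force passes 120 N, or if a joint passes its speed limit or range.

### The arm

A 7-joint arm with a two-finger parallel gripper is mounted at the origin on the work surface. World frame = base frame: x ahead of the robot, y to its left, z up, the work surface at z = 0. Lengths are in mm, angles in rad, forces in N, time in s.
With the tool pointing down it reaches from about 400 to 875 mm from the base axis. Payload 4.4 kg.
Tool frame: the origin (TCP) lies at the very end of the fingers, on their centre line; the grasp point (between the pads) lies 19 mm behind it; y points along the fingers, x is the direction in which the jaws open and shut, and the axes are right-handed (so a half turn about y gives the same grasp; the last joint's range is limited). The gripper opens to 85 mm and grips with 20 to 120 N. Pads are 22 mm wide; open, the fingers measure 114 mm over their backs; the gripper's body (76 mm by 85 mm) begins 54 mm behind the grasp point. The pads swing forward as they close: fully open they stand 13 mm farther back than shut.
Start: joints at [1.115, 0.628, 0.038, 1.517, -0.027, 0.996, -0.02], TCP at [247.03, -601.244, 231.313] pointing down, gripper open.
Joint ranges: [-3.06, 3.06], [-0.37, 2.12], [-1.25, 1.32], [0.18, 2.47], [-1.1, 4.24], [0.23, 1.98], [-2.94, 2.94]. Speed limits (rad/s): [2.57, 2.57, 3.14, 3.14, 3.14, 3.14, 3.14].

### API

Orientations are given as a unit quaternion [x, y, z, w].
In Python, from cell import manip gives the robot as it stands. The module is installed in compiled form; this text tells all that it offers.
- The arm moves only by the tool servo_tool, never from a script. Its argument "steps" is one flat list of numbers, 7 for each row, row after row: the turn, a rotation vector about the tool's x, y, z in rad, then the shift along the tool's x, y, z in mm, then the finger opening in mm, from 0 to 85.4. A call has 1 to 5 rows; each row shifts and turns the commanded pose from where the row before left it, along the tool's axes as they then stand; what a row does not reach is not made up. A row lasts 1/10 s, in which the tool goes at most 50 mm and 8.59 degrees, less where a joint would pass 70% of its speed; a pose out of reach is approached as far as the arm can. A call is refused whole if a number of a shift passes 50 or a number of a turn 0.15, either way. A call with a gripper value outside its range is refused whole. The fingers move at their own pace and stop on an object; "force" is the grip in N (left out, the last holds). Time passes only in rows, so rows that do not move let the fingers close. It gives the time, the measured TCP pose, the force and the opening at its end, in the units of the state.
- manip.get_state(): the state, without advancing time (a new reading comes with each control period).
- manip.camera(name): name is "scene" or "top" or "wrist"; returns a dict with "frame" (420x560x3 uint8, red, green, blue), "fovy" (degrees; the focal length in pixels is half the picture's height over the tangent of half this angle, whatever the lens; pixels are square), "cx", "cy" (the principal point, pixels), "world_to_cam" (4x4, takes a point from world to camera coordinates). Camera axes: x right, y down, z forward; pixel columns grow to the right and rows downward; lengths in mm; the calibration is good to about 2 mm. A picture is of the moment at which its call begins. There is no depth.
- manip.sign_off(): hands the job in, once; it reports no verdict.
The state is a dict: "t": time; "joints": joint angles; "joint_velocities": joint speeds; "joint_torque": joint torques, N m; "position": TCP position; "tool_rot": TCP orientation; "contact_force": force on the tool from outside, world axes, zero at the start; "wrist_torque": the same for the moment, N m; "grip_width": finger opening in mm.
Only numpy, scipy, OpenCV 4.12 (cv2) and the standard library are available. Lean on these libraries where they do the work, as an engineer would, in place of code of your own. Each camera call takes 0.05 s, during which the arm holds its last target. There are 200 camera calls.

## Working session

There is one attempt and no reset: what is moved stays moved. The work goes in short steps, Python scripts to look and compute and a tool call to move; the robot and the scene stay as the last step left them, time stands still between calls to the robot, and variables do not carry over. Pictures are saved under pics/ and viewed, about 8 in all and at most 12, crops included, and the job is handed in when it is done.

Besides the shell and the picture viewer there is one more tool, called after "Emit:" as a command line: name --argument value ..., lists and objects as JSON in quotes. servo_tool: Moves the arm, as the interface text tells. Its arguments: {"type":"object","properties":{"steps":{"type":"array"},"force":{"type":"number"}},"required":["steps"]}

```bash
mkdir -p pics; python3 - <<'E'
from cell import manip
import cv2,numpy as np
s=manip.get_state();print({k:np.round(v,3) for k,v in s.items()})
for n in("scene","top"):
    c=manip.camera(n);cv2.imwrite(f"pics/{n}0.png",cv2.resize(c["frame"][:,:,::-1],None,fx=1.42,fy=1.42,interpolation=cv2.INTER_CUBIC));print(n,c["fovy"],c["cx"],c["cy"],np.round(c["world_to_cam"],3))
    cv2.imwrite(f"pics/{n}0raw.png",c["frame"][:,:,::-1])
    np.savez(f"{n}0.npz",**c)
E
```

```text
{'t': np.float64(0.0), 'joints': array([ 1.115,  0.629,  0.038,  1.518, -0.027,  0.996, -0.02 ]), 'joint_velocities': array([-0.   ,  0.001,  0.   ,  0.001,  0.   , -0.001,  0.   ]), 'joint_torque': array([ 0.0000e+00, -5.6339e+01,  1.2260e+00, -1.9344e+01,  1.1000e-02,
        1.1000e-02, -0.0000e+00]), 'position': array([ 246.782, -600.656,  230.391]), 'tool_rot': array([-0.587,  0.394, -0.393,  0.588]), 'contact_force': array([ 0.189,  0.102, -0.144]), 'wrist_torque': array([ 0.023, -0.001, -0.019]), 'grip_width': np.float64(85.513)}
scene 46.51323801440867 279.0123767447055 213.83994441174855 [[ 5.470000e-01  8.370000e-01 -2.000000e-03 -2.520430e+02]
 [ 4.850000e-01 -3.190000e-01 -8.140000e-01 -2.573380e+02]
 [-6.820000e-01  4.440000e-01 -5.810000e-01  1.810444e+03]
 [ 0.000000e+00  0.000000e+00  0.000000e+00  1.000000e+00]]
top 48.85056347186698 280.0036797258036 211.25045162994692 [[-2.600000e-02 -1.000000e+00 -0.000000e+00 -4.540000e+01]
 [-9.930000e-01  2.600000e-02 -1.140000e-01  5.757100e+02]
 [ 1.140000e-01 -3.000000e-03 -9.940000e-01  1.073345e+03]
 [ 0.000000e+00  0.000000e+00  0.000000e+00  1.000000e+00]]
```

View pics/top0.png

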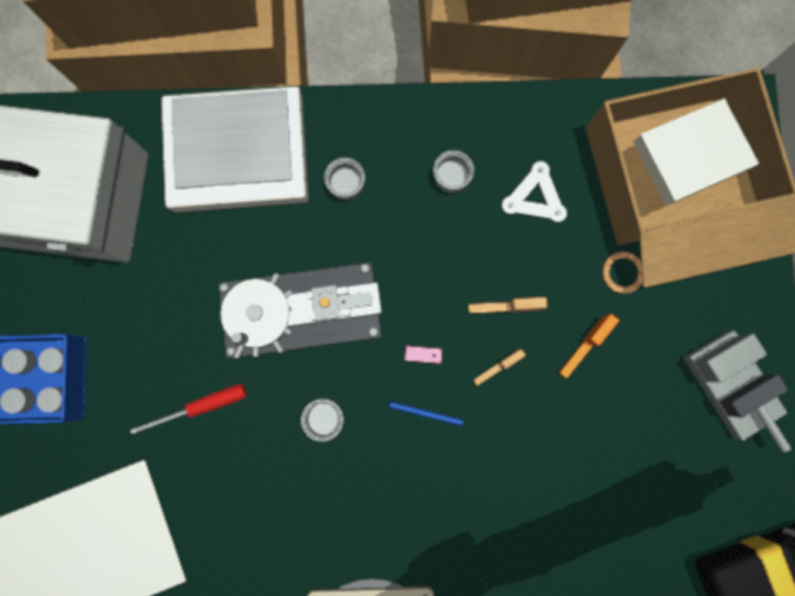

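View pics/scene0.png

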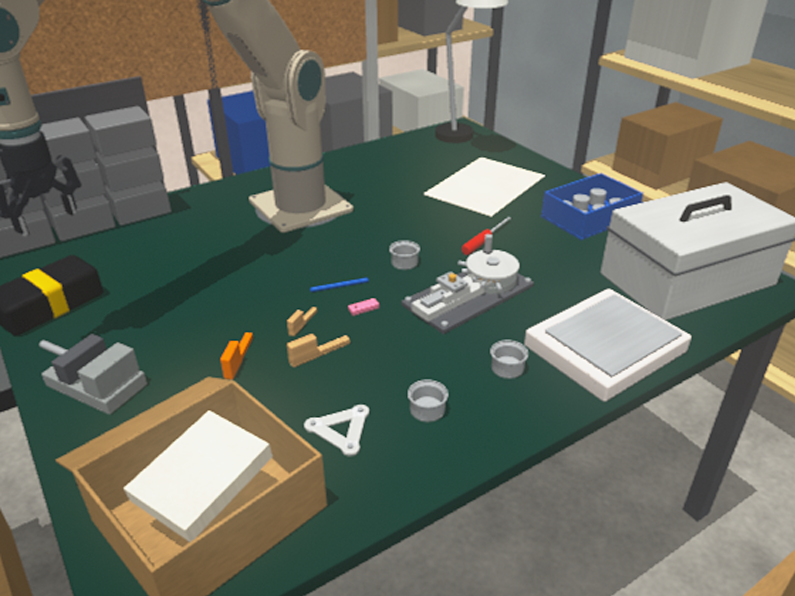

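Top view (zoomed pixels): the stick candidates are wood large (508,305), wood small (500,367) and orange (590,345), so I choose (508,305). The bar candidates are steel in the mouth (357,298) and pink (423,355), so I choose the steel one. The dial centre is near (254,312) and the peg near (238,338). Ferrules are at (345,178), (453,171) and (322,419). Next is one close crop to check these choices, plus measurements.

```bash
cat > h.py <<'E'
import numpy as np,cv2
from scipy.spatial.transform import Rotation as R
def ray(c,u,v,z):
    f=c["frame"].shape[0]/2/np.tan(np.radians(float(c["fovy"]))/2);M=np.array(c["world_to_cam"])
    d=M[:3,:3].T@np.array([(u-c["cx"])/f,(v-c["cy"])/f,1]);o=-M[:3,:3].T@M[:3,3]
    return o+d*(z-o[2])/d[2]
def proj(c,p):
    f=c["frame"].shape[0]/2/np.tan(np.radians(float(c["fovy"]))/2);M=np.array(c["world_to_cam"])
    q=M[:3,:3]@np.array(p,float)+M[:3,3];return np.array([c["cx"]+f*q[0]/q[2],c["cy"]+f*q[1]/q[2]])
def blobs(m,amin):
    for k in cv2.findContours(m.astype(np.uint8),0,2)[0]:
        if cv2.contourArea(k)>amin: yield k
E
python3 - <<'E'
from h import *
c=dict(np.load("top0.npz"));I=c["frame"];H=cv2.cvtColor(I,cv2.COLOR_RGB2HSV)
a=cv2.resize(I[180:260,145:275],None,fx=6,fy=6,interpolation=2)[:,:780]
b=cv2.resize(I[200:275,320:450],None,fx=1.6,fy=1.6,interpolation=2);
o=np.zeros((600,780,3),np.uint8);o[:480]=a;o[480:480+b.shape[0],:b.shape[1]]=b
cv2.imwrite("pics/crop1.png",o[:,:,::-1])
def rep(nm,m,amin,z):
    for k in blobs(m,amin):
        (u,v),(w,h),_=cv2.minAreaRect(k); bx=cv2.boxPoints(cv2.minAreaRect(k))
        print(nm,np.round([u,v],1),"cw",np.round(ray(c,u,v,z)[:2]),[np.round(ray(c,*q,z)[:2]).tolist() for q in bx])
sub=np.zeros(I.shape[:2],bool);sub[170:280,140:460]=1
rep("wood",sub&(H[...,0]>8)&(H[...,0]<25)&(H[...,1]>70)&(H[...,2]>120),40,30)
V=H[...,2];S=H[...,1]
k=max(blobs(sub&(V>170)&(S<40)&(np.arange(560)[None]<205),100),key=cv2.contourArea)
(u,v),r=cv2.minEnclosingCircle(k);print("disc",u,v,r,ray(c,u,v,55),np.linalg.norm(ray(c,u,v,55)-ray(c,u+r,v,55)))
k=max(blobs(sub&(np.arange(560)[None]<275)&(S<60),300),key=cv2.contourArea)
bx=cv2.boxPoints(cv2.minAreaRect(k));print("plate",bx.round(),[ray(c,*q,12)[:2].round() for q in bx])
E
```

```text
wood [351.5 258.5] cw [ 458. -227.] [[439.0, -181.0], [489.0, -265.0], [476.0, -272.0], [426.0, -189.0]]
wood [405.3 252.5] cw [ 468. -355.] [[447.0, -325.0], [501.0, -373.0], [490.0, -385.0], [436.0, -338.0]]
wood [425.3 231.6] cw [ 517. -406.] [[502.0, -379.0], [546.0, -417.0], [532.0, -433.0], [488.0, -394.0]]
wood [344.5 216. ] cw [ 559. -214.] [[567.0, -180.0], [566.0, -249.0], [551.0, -249.0], [553.0, -179.0]]
wood [372.5 213. ] cw [ 565. -282.] [[575.0, -255.0], [574.0, -310.0], [554.0, -309.0], [556.0, -254.0]]
wood [442.  187.5] cw [ 622. -452.] [[666.0, -414.0], [664.0, -496.0], [579.0, -490.0], [581.0, -409.0]]
disc 183.9044952392578 220.79212951660156 28.63115692138672 [555.15718799 165.06954978  55.        ] 66.95733421703568
plate [[150. 199.]
 [263. 181.]
 [272. 236.]
 [159. 254.]] [array([615., 256.]), array([653., -21.]), array([516., -39.]), array([479., 233.])]
```

View pics/crop1.png

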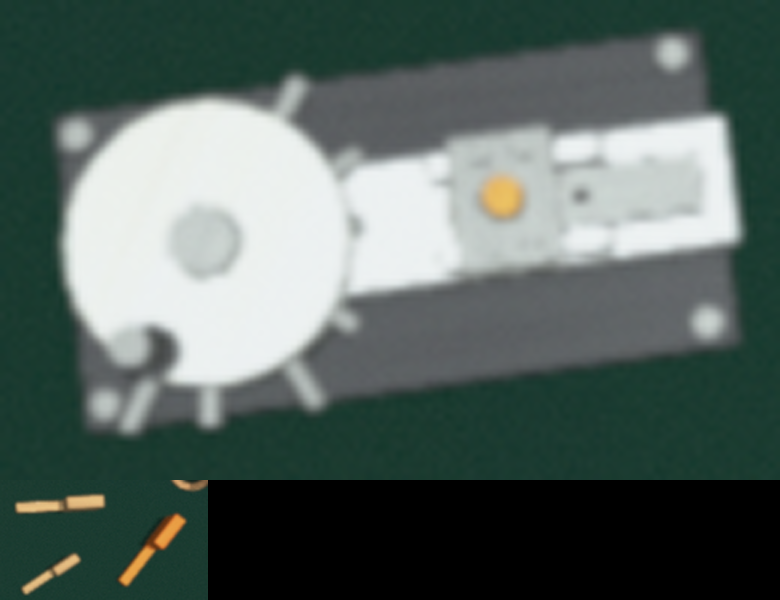

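Crop: the disc centre is at about (206,241) and the peg top at (131,347). Screws are at (75,135), (672,53), (708,322) and (105,405). Four rods lie on the passed side and two on the other, so the dial seems to start on click 4. The stick is the larger light-wood one, with its nose to the left.

```bash
cat >> h.py <<'E'
def plan(pos,yaw,st=None):
    "tool-frame shift (mm) and yaw about tool y (rad) to reach TCP pos with jaw-axis heading yaw (mod pi), tool down"
    from cell import manip
    s=st or manip.get_state();r=R.from_quat(s["tool_rot"]);X,Y,Z=r.as_matrix().T
    h=np.arctan2(X[1],X[0]);d=(yaw-h+np.pi/2)%np.pi-np.pi/2   # ccw about world z
    print("t",round(float(s["t"]),2),"pos",np.round(s["position"],1),"head",round(h,3),"Yz",np.round(Y,3),"j",np.round(s["joints"],2),"F",np.round(s["contact_force"],1),"grip",round(float(s["grip_width"]),1))
    print("shift tool:",np.round(r.inv().apply(np.array(pos)-s["position"]),1),"turn y:",round(-d,3))
E
python3 - <<'E'
from h import *
c=dict(np.load("top0.npz"))
P=lambda u,v,z:ray(c,145+u/6-.4,180+v/6-.4,z)
ax=P(206,241,55);print("axis",ax,"hub",P(205,241,63), "r",[np.linalg.norm(P(*q,55)-ax) for q in((62,241),(350,241),(206,97),(206,386))])
sc=[P(*q,14) for q in((75,135),(672,53),(708,322),(105,405))]
d1=sc[0]-sc[1];d2=sc[3]-sc[2];w=sc[0]-sc[3];print("len",np.linalg.norm(d1),np.linalg.norm(d2),np.linalg.norm(w))
d=d1+d2;yj=np.arctan2(d[1],d[0]);print("jig +y heading",np.degrees(yj),"chk perp",np.degrees(np.arctan2(w[1],w[0])))
J=np.array([[np.sin(yj),np.cos(yj)],[-np.cos(yj),np.sin(yj)]])  # cols x,y
peg=P(131,347,95);q=J.T@(peg-ax)[:2];print("peg",peg,"in jig",q,np.linalg.norm(q),"cw angle from -y",np.degrees(np.arctan2(-q[0],-q[1])))
print("screw mid in jig",J.T@(sum(sc)/4-ax)[:2])
for nm,p in dict(bar_back=(703,190,40),bar_f=(570,197,41),floor_end=(733,180,30)).items(): print(nm,J.T@(P(*p)-ax)[:2])
print("mouth",ax[:2]-156*J[:,1])
for p in((295,80),(362,152),(355,225),(355,325),(318,405),(208,425),(128,430)):
    q=J.T@(P(*p,36.5)-ax)[:2];print("rod",np.linalg.norm(q).round(),np.degrees(np.arctan2(-q[0],-q[1])).round(1))
plan(peg,yj)
E
```

```text
axis [557.86648975 176.68921114  55.        ] hub [557.06465517 175.33887097  63.        ] r [np.float64(56.14213963856629), np.float64(56.141300796700726), np.float64(56.74148063586559), np.float64(56.459731922492026)]
len 244.81213999516496 244.5511004021283 110.56840282473
jig +y heading 96.40773033575078 chk perp 6.513276079145317
peg [514.7259043  196.06305547  95.        ] in jig [-40.7089013   24.06743261] 47.29118265971153 cw angle from -y 120.5919237643898
screw mid in jig [  0.16546944 -66.18368755]
bar_back [  -4.96627576 -194.22957937]
bar_f [  -0.62847949 -141.76070466]
floor_end [  -1.43462327 -206.40998713]
mouth [575.27655934  21.6637633 ]
rod 73.0 -57.9
rod 68.0 -25.3
rod 56.0 -0.6
rod 64.0 37.5
rod 76.0 64.5
rod 71.0 99.1
rod 80.0 122.2
t 0.1 pos [ 246.8 -600.7  230.5] head -1.181 Yz [-0.001  0.002 -1.   ] j [ 1.12  0.63  0.04  1.52 -0.03  1.   -0.02] F [-0.  -0.5  0.1] grip 85.3
shift tool: [-634.9  136.6  550.6] turn y: 0.278
```

Measurements agree with the given sizes: disc radius 56 mm, peg radius 47.3 mm, bar 60 mm long. The jig's +y heading is 96.4° and the axis is at (557.5, 176). The peg is at 120.6° clockwise, which is click 4. Moving towards the peg now.

Emit:
servo_tool --steps '[0,0,0,-25,0,40,85,0,0,0,-25,0,40,85,0,0,0,-25,0,40,60,0,0,0,-30,0,40,50,0,0,0,-30,0,40,50]' --force 40

```text
t: 0.6
position: [381.4, -398.5, 231.0]
tool_rot: [-0.587, 0.394, -0.394, 0.587]
contact_force: [2.0, -1.1, -0.8]
grip_width: 50.1
```

Emit:
servo_tool --steps '[0,0,0,-38,0,32,50,0,0,0,-38,0,32,50,0,0,0,-38,0,32,50,0,0,0,-38,0,32,50,0,0,0,-38,0,32,50]'

```text
t: 1.1
position: [456.7, -161.8, 231.2]
tool_rot: [0.587, -0.394, 0.394, -0.587]
contact_force: [1.2, 0.5, -0.6]
grip_width: 50.0
```

Emit:
servo_tool --steps '[0,0,0,-45,0,20,50,0,0,0,-45,0,20,50,0,0,0,-45,0,20,50,0,0,0,-45,0,20,50,0,0,0,-45,0,20,50]'

```text
t: 1.6
position: [463.1, 84.2, 231.3]
tool_rot: [0.587, -0.394, 0.394, -0.587]
contact_force: [1.1, -0.6, -1.0]
grip_width: 49.6
```

Emit:
servo_tool --steps '[0,0.15,0,0,0,0,50,0,0.15,0,0,0,0,50,0,0.15,0,0,0,0,50,0,0.15,0,0,0,0,50,0,0.15,0,0,0,0,50]'

```text
t: 2.1
position: [463.2, 82.3, 231.1]
tool_rot: [-0.401, 0.583, -0.583, 0.4]
contact_force: [0.5, 0.4, 0.4]
grip_width: 50.1
```

```bash
python3 - <<'E'
from h import *
plan([515,196,150],np.radians(-114.2))
E
```

```text
t 2.1 pos [463.2  82.3 231.1] head -1.937 Yz [-0.001 -0.    -1.   ] j [-0.36  0.38  0.17  2.   -0.09  0.77 -2.08] F [0.5 0.4 0.4] grip 50.1
shift tool: [-124.7   81.     7.7] turn y: 0.056
```

Emit:
servo_tool --steps '[0,0.05,0,-42,0,2,50,0,0,0,-42,0,2,50,0,0,0,-40,20,2,50,0,0,0,0,40,0,50,0,0,0,0,20,0,50]'

```text
t: 2.6
position: [515.0, 195.7, 148.4]
tool_rot: [-0.39, 0.591, -0.59, 0.387]
contact_force: [-0.3, 0.3, -0.0]
grip_width: 50.0
```

```bash
python3 - <<'E'
from h import *
from cell import manip
plan([515,196,64],np.radians(-114.2))
c=manip.camera("wrist");I=c["frame"].copy()
for p in([515,196,95],[515,196,59],[557.5,176,63]):
    q=proj(c,p);print(q.round());cv2.circle(I,tuple(int(a) for a in q.round()),4,(255,0,0),1)
cv2.imwrite("pics/w1.png",I[:,:,::-1]);np.savez("w1.npz",**c)
E
```

```text
t 2.6 pos [515.  195.7 148.4] head -1.978 Yz [-0.004 -0.001 -1.   ] j [-0.51  0.6   0.14  1.88 -0.13  0.67 -2.27] F [-0.3  0.3 -0. ] grip 50.0
shift tool: [-0.5 84.4  0.1] turn y: 0.015
[275. 233.]
[275. 218.]
[277. 158.]
```

View pics/w1.png

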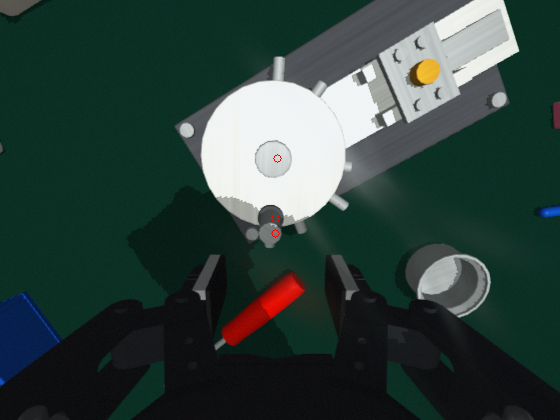

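Wrist view: the peg top at (270,233) lies within 5 px of the prediction (275,233), and the fingers at (210,290) and (345,290) straddle it. I'll descend and push it anticlockwise.

Emit:
servo_tool --steps '[0,0,0,0,40,0,46,0,0,0,0,34,0,44,0,0,0,0,10,0,44,0,0,0,0,0,0,44]'

```text
t: 3.05
position: [515.8, 194.0, 66.6]
tool_rot: [-0.389, 0.592, -0.591, 0.387]
contact_force: [0.6, 0.5, 0.5]
grip_width: 44.1
```

Emit:
servo_tool --steps '[0,-0.14,0,6.6,0,0.46,44,0,-0.14,0,6.6,0,0.46,44,0,-0.14,0,6.6,0,0.46,44,0,-0.14,0,6.6,0,0.46,44,0,-0.14,0,6.6,0,0.46,44]'

```text
t: 3.55
position: [517.3, 168.4, 69.9]
tool_rot: [-0.565, 0.419, -0.42, 0.573]
contact_force: [0.0, 2.8, -1.0]
grip_width: 44.3
```

```bash
cat >> h.py <<'E'
AX=np.array([557.5,176.]);JH=96.4
def ang():
    from cell import manip
    s=manip.get_state();d=s["position"][:2]-AX;ph=np.degrees(np.arctan2(d[1],d[0]));th=(JH-180-ph+90)%360-90
    X=R.from_quat(s["tool_rot"]).as_matrix()[:,0];hd=np.degrees(np.arctan2(X[1],X[0]))
    u=d/np.linalg.norm(d);F=s["contact_force"][:2]
    print("t %.2f theta %.1f r %.1f z %.1f tangent err %.1f  Frad %.1f Fccw %.1f Fz %.1f grip %.1f"%(s["t"],th,np.linalg.norm(d),s["position"][2],(hd-(JH-90-th)+90)%180-90,F@u,F@[-u[1],u[0]],s["contact_force"][2],s["grip_width"]), "j",np.round(s["joints"],2))
E
python3 -c "
from h import *
ang()"
```

```text
t 3.55 theta 85.7 r 41.0 z 69.9 tangent err 6.5  Frad -0.6 Fccw -2.8 Fz -1.0 grip 44.3 j [-0.31  0.71 -0.08  1.95  0.11  0.47 -1.74]
```

Emit:
servo_tool --steps '[0,-0.12,0,6,2,-2.5,44,0,-0.12,0,6,2,-2.5,44,0,-0.12,0,6,0,-1,44,0,-0.12,0,6,0,-0.5,44,0,-0.12,0,6,0,-0.5,44]'

```text
t: 4.05
position: [525.3, 137.4, 66.2]
tool_rot: [-0.665, 0.232, -0.235, 0.669]
contact_force: [-1.4, 4.9, -0.9]
grip_width: 43.8
```

```bash
python3 -c "
from h import *
ang()"
```

```text
t 4.05 theta 46.3 r 50.3 z 66.2 tangent err 1.3  Frad -2.9 Fccw -4.2 Fz -0.9 grip 43.8 j [-0.15  0.73 -0.24  1.95  0.34  0.49 -1.3 ]
```

Emit:
servo_tool --steps '[0,-0.12,0,5.6,0,0.3,44,0,-0.12,0,5.6,0,0.3,44,0,-0.12,0,5.6,0,0.3,44,0,-0.12,0,5.6,0,0,44,0,-0.1,0,4.7,0,-0.3,44]'

```text
t: 4.55
position: [546.0, 126.0, 65.2]
tool_rot: [-0.705, 0.034, -0.033, 0.707]
contact_force: [-4.0, 3.2, -0.1]
grip_width: 44.0
```

```bash
python3 -c "
from h import *
ang()"
```

```text
t 4.55 theta 19.4 r 51.3 z 65.2 tangent err 7.6  Frad -2.3 Fccw -4.6 Fz -0.1 grip 44.0 j [-0.01  0.77 -0.41  1.89  0.52  0.59 -0.86]
```

Emit:
servo_tool --steps '[0,-0.08,0,3.8,0,-0.2,44,0,-0.08,0,3.8,0,-0.2,44,0,-0.08,0,3.8,0,-0.2,44]'

```text
t: 4.85
position: [560.3, 120.7, 65.4]
tool_rot: [0.706, 0.051, -0.049, -0.704]
contact_force: [-1.8, -0.6, -0.3]
grip_width: 44.0
```

```bash
python3 -c "
from h import *
ang()"
```

```text
t 4.85 theta 3.5 r 55.4 z 65.4 tangent err 5.2  Frad 0.5 Fccw -1.8 Fz -0.3 grip 44.0 j [ 0.04  0.79 -0.48  1.86  0.59  0.63 -0.67]
```

Emit:
servo_tool --steps '[0,-0.04,0,3.5,0,2,44,0,-0.04,0,3.5,0,2,44,0,-0.04,0,3.5,0,2,44]'

```text
t: 5.15
position: [566.1, 122.0, 64.9]
tool_rot: [0.706, 0.088, -0.093, -0.697]
contact_force: [-8.7, -13.2, 11.0]
grip_width: 44.2
```

```bash
python3 -c "
from h import *
ang()"
```

```text
t 5.15 theta -2.7 r 54.7 z 64.9 tangent err 5.7  Frad 11.6 Fccw -10.7 Fz 11.0 grip 44.2 j [ 0.05  0.81 -0.51  1.83  0.62  0.67 -0.57]
```

Emit:
servo_tool --steps '[0,-0.04,0,3,0,0.5,44,0,-0.04,0,3,0,0.5,44]'

```text
t: 5.35
position: [570.6, 122.8, 64.8]
tool_rot: [0.703, 0.115, -0.122, -0.692]
contact_force: [-9.2, -14.7, 12.2]
grip_width: 44.1
```

```bash
python3 -c "
from h import *
ang()"
```

```text
t 5.35 theta -7.4 r 54.8 z 64.8 tangent err 5.5  Frad 12.1 Fccw -12.4 Fz 12.2 grip 44.1 j [ 0.06  0.82 -0.53  1.82  0.64  0.7  -0.51]
```

```bash
python3 - <<'E'
from h import *
from cell import manip
w=manip.camera("wrist");s=manip.camera("scene")
o=np.zeros((420,800,3),np.uint8);o[:315,:420]=cv2.resize(w["frame"],(420,315))
o[:,420:]=cv2.resize(s["frame"][120:250,280:398],(380,420),interpolation=2)
cv2.imwrite("pics/c2.png",o[:,:,::-1]);ang()
E
```

```text
t 5.45 theta -8.1 r 55.3 z 64.8 tangent err 4.7  Frad 11.5 Fccw -10.8 Fz 11.4 grip 44.3 j [ 0.06  0.82 -0.53  1.82  0.64  0.7  -0.51]
```

View pics/c2.png

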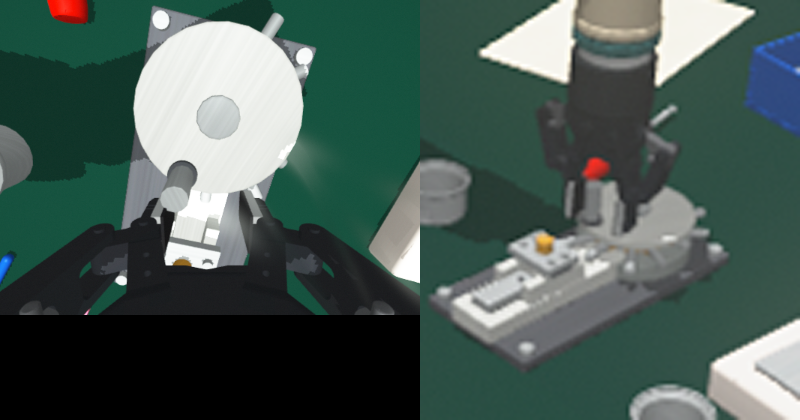

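Wrist view: the peg top is at (175,197) against the left finger's inner corner, so the gripper sits about 8 mm too far out. I'll back off, move inward and push again.

Emit:
servo_tool --steps '[0,0,0,-5,-2,0,44,0,0,0,-3,0,3,44,0,0,0,0,0,5,44,0,0,0,0,0,0,44]'

```text
t: 5.85
position: [562.5, 125.4, 66.2]
tool_rot: [0.704, 0.115, -0.12, -0.691]
contact_force: [-4.0, -17.1, 4.1]
grip_width: 43.8
```

```bash
python3 - <<'E'
from h import *
from cell import manip
ang()
w=manip.camera("wrist");cv2.imwrite("pics/w3.png",w["frame"][:,:,::-1])
E
```

```text
t 5.85 theta 0.8 r 50.8 z 66.2 tangent err 13.5  Frad 16.6 Fccw -5.7 Fz 4.1 grip 43.8 j [ 0.05  0.81 -0.52  1.84  0.64  0.68 -0.53]
```

View pics/w3.png

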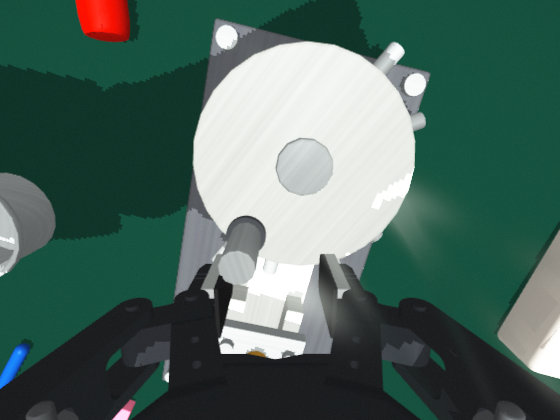

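```bash
python3 - <<'E'
from h import *
from cell import manip
w=manip.camera("wrist")
h=ray(w,305,166,63)
for u,v,z in((237,268,95),(246,236,59),(305,166,63),(304,153,55),(270,268,36.5),(425,122,36.5),(403,47,36.5)):
    p=ray(w,u,v,z);d=p[:2]-AX;print(p.round(1),"r",np.linalg.norm(d).round(1),"theta",(JH-180-np.degrees(np.arctan2(d[1],d[0]))+90)%360-90)
for p in([*AX,63],[AX[0]+118*np.sin(np.radians(6.4)),AX[1]-118*np.cos(np.radians(6.4)),73]):print(proj(w,p))
ang()
E
```

```text
[542.6 134.9  95. ] r 43.8 theta 26.32773546382613
[542.5 135.   59. ] r 43.6 theta 26.464644865929003
[558.2 179.8  63. ] r 3.9 theta 197.23991255487107
[556.5 184.8  55. ] r 8.9 theta 180.0220176801147
[563.5 110.6  36.5] r 65.7 theta 1.150415386919633
[614.  220.3  36.5] r 71.8 theta 238.3495621082772
[587.  249.   36.5] r 78.8 theta 208.365184461338
[300.74731705 173.03949755]
[250.36618911 381.39535049]
t 5.95 theta 0.9 r 50.8 z 66.1 tangent err 13.6  Frad 14.9 Fccw -5.2 Fz 3.6 grip 44.0 j [ 0.05  0.81 -0.52  1.84  0.64  0.68 -0.53]
```

The peg is at θ≈25°, which is click 1, so the end stop is not reached. The wide finger offset made the finger's edge catch the peg. I'll re-centre on the peg with a narrower cage.

Emit:
servo_tool --steps '[0,0,0,-8,0,-2,44,0,0,0,-8,0,-1,44,0,0.13,0,0,0,0,44,0,0.13,0,0,0,0,44,0,0.13,0,0,0,0,44]'

```text
t: 6.45
position: [550.4, 129.5, 66.8]
tool_rot: [-0.707, 0.019, -0.021, 0.707]
contact_force: [-0.2, -0.2, -0.5]
grip_width: 43.9
```

Emit:
servo_tool --steps '[0,0.13,0,0,0,0,44,0,0.13,0,0,0,0,44,0,0,0,0,0,0,44]'

```text
t: 6.75
position: [550.3, 129.8, 66.7]
tool_rot: [-0.698, 0.108, -0.11, 0.699]
contact_force: [-0.0, 0.1, -0.1]
grip_width: 43.9
```

```bash
python3 - <<'E'
from h import *
ang();plan([541.8,134.5,64],np.radians(-19))
E
```

```text
t 6.75 theta 15.3 r 46.8 z 66.7 tangent err -8.9  Frad -0.1 Fccw -0.0 Fz -0.1 grip 43.9 j [-0.05  0.76 -0.36  1.88  0.46  0.57 -1.02]
t 6.75 pos [550.3 129.8  66.7] head -0.311 Yz [ 0.003  0.    -1.   ] j [-0.05  0.76 -0.36  1.88  0.46  0.57 -1.02] F [-0.   0.1 -0.1] grip 43.9
shift tool: [-9.5  2.7  1.9] turn y: 0.021
```

Emit:
servo_tool --steps '[0,0,0,-6,2,1,38,0,0,0,0,0,0,34,0,-0.08,0,3.8,0,-0.1,34,0,-0.08,0,3.8,0,-0.1,34,0,-0.08,0,3.8,0,-0.1,34]'

```text
t: 7.25
position: [554.3, 129.4, 63.4]
tool_rot: [-0.706, 0.024, -0.023, 0.707]
contact_force: [-5.4, 3.6, 1.8]
grip_width: 34.0
```

```bash
python3 -c "
from h import *
ang()"
```

```text
t 7.25 theta 10.3 r 46.7 z 63.4 tangent err 0.1  Frad -3.2 Fccw -5.6 Fz 1.8 grip 34.0 j [-0.01  0.78 -0.42  1.87  0.53  0.6  -0.84]
```

Emit:
servo_tool --steps '[0,-0.08,0,3.8,0,-0.1,34,0,-0.08,0,3.8,0,-0.1,34]'

```text
t: 7.45
position: [560.2, 129.9, 63.2]
tool_rot: [-0.706, -0.032, 0.035, 0.707]
contact_force: [-5.2, 2.0, 0.6]
grip_width: 33.8
```

```bash
python3 -c "
from h import *
ang()"
```

```text
t 7.45 theta 3.1 r 46.2 z 63.2 tangent err 2.2  Frad -2.3 Fccw -5.1 Fz 0.6 grip 33.8 j [ 0.02  0.8  -0.47  1.85  0.57  0.64 -0.71]
```

Emit:
servo_tool --steps '[0,-0.08,0,3.8,0,-0.1,34,0,-0.08,0,3.8,0,-0.1,34]'

```text
t: 7.65
position: [568.5, 130.0, 63.1]
tool_rot: [-0.701, -0.089, 0.091, 0.702]
contact_force: [-0.5, 0.5, -0.4]
grip_width: 34.1
```

```bash
python3 -c "
from h import *
ang()"
```

```text
t 7.65 theta -7.1 r 47.3 z 63.1 tangent err 1.2  Frad -0.6 Fccw -0.4 Fz -0.4 grip 34.1 j [ 0.05  0.82 -0.52  1.83  0.62  0.67 -0.58]
```

It snapped on. I'll push further to feel whether the end stop is solid.

Emit:
servo_tool --steps '[0,-0.05,0,2.5,0,0,34,0,-0.05,0,2.5,0,0,34]'

```text
t: 7.85
position: [573.7, 130.7, 63.1]
tool_rot: [-0.696, -0.123, 0.125, 0.696]
contact_force: [-4.1, -0.1, 1.6]
grip_width: 33.9
```

```bash
python3 -c "
from h import *
ang()"
```

```text
t 7.85 theta -13.3 r 48.1 z 63.1 tangent err 0.6  Frad -1.2 Fccw -3.9 Fz 1.6 grip 33.9 j [ 0.06  0.83 -0.54  1.81  0.64  0.69 -0.5 ]
```

Emit:
servo_tool --steps '[0,0,0,2,0,0,34,0,0,0,2,0,0,34]'

```text
t: 8.05
position: [574.2, 130.6, 62.8]
tool_rot: [0.697, 0.12, -0.126, -0.696]
contact_force: [-12.9, -2.0, 10.0]
grip_width: 33.9
```

```bash
python3 -c "
from h import *
ang()"
```

```text
t 8.05 theta -13.7 r 48.4 z 62.8 tangent err -0.1  Frad -2.6 Fccw -12.8 Fz 10.0 grip 33.9 j [ 0.06  0.83 -0.54  1.8   0.64  0.7  -0.49]
```

Emit:
servo_tool --steps '[0,0,0,2,0,0,34,0,0,0,2,0,0,34]'

```text
t: 8.25
position: [574.2, 130.5, 62.6]
tool_rot: [0.698, 0.117, -0.129, -0.695]
contact_force: [-20.9, -4.3, 17.4]
grip_width: 34.1
```

```bash
python3 -c "
from h import *
ang()"
```

```text
t 8.25 theta -13.8 r 48.4 z 62.6 tangent err -0.1  Frad -3.2 Fccw -21.1 Fz 17.4 grip 34.1 j [ 0.06  0.83 -0.54  1.8   0.63  0.71 -0.49]
```

The push reached 21 N with no motion, so that is the solid end stop (click zero). Now clockwise, feeling for each click.

Emit:
servo_tool --steps '[0,0,0,-7,-1,0,34,0,0.08,0,-4,0,-0.1,34,0,0.08,0,-4,0,-0.1,34,0,0.08,0,-4,0,-0.1,34,0,0.08,0,-4,0,-0.1,34]'

```text
t: 8.75
position: [561.0, 126.8, 64.5]
tool_rot: [-0.707, -0.01, 0.009, 0.707]
contact_force: [0.6, 0.9, 0.5]
grip_width: 33.8
```

```bash
python3 -c "
from h import *
ang()"
```

```text
t 8.75 theta 2.3 r 49.4 z 64.5 tangent err -2.6  Frad -0.9 Fccw 0.7 Fz 0.5 grip 33.8 j [ 0.01  0.79 -0.45  1.85  0.56  0.62 -0.76]
```

Emit:
servo_tool --steps '[0,0.08,0,-3.8,0,-0.1,34,0,0.08,0,-3.8,0,-0.1,34]'

```text
t: 8.95
position: [553.7, 126.9, 64.5]
tool_rot: [-0.705, 0.047, -0.048, 0.706]
contact_force: [3.0, 0.7, -1.9]
grip_width: 33.7
```

```bash
python3 -c "
from h import *
ang()"
```

```text
t 8.95 theta 10.9 r 49.3 z 64.5 tangent err -3.2  Frad -0.9 Fccw 2.9 Fz -1.9 grip 33.7 j [-0.02  0.78 -0.41  1.88  0.52  0.59 -0.89]
```

Emit:
servo_tool --steps '[0,0.08,0,-3.8,0,-0.1,34,0,0,0,0,0,0,34]'

```text
t: 9.15
position: [551.2, 127.5, 64.8]
tool_rot: [-0.703, 0.073, -0.076, 0.704]
contact_force: [3.3, 0.0, -2.6]
grip_width: 33.9
```

```bash
python3 -c "
from h import *
ang()"
```

```text
t 9.15 theta 13.8 r 48.9 z 64.8 tangent err -4.7  Frad -0.5 Fccw 3.2 Fz -2.6 grip 33.9 j [-0.03  0.77 -0.38  1.88  0.5   0.58 -0.95]
```

Emit:
servo_tool --steps '[0,0.08,0,-3.8,0,0.2,34,0,0.04,0,-2,0,0,34]'

```text
t: 9.35
position: [546.6, 128.8, 64.9]
tool_rot: [-0.697, 0.115, -0.119, 0.698]
contact_force: [6.8, -1.5, -3.0]
grip_width: 34.1
```

```bash
python3 -c "
from h import *
ang()"
```

```text
t 9.35 theta 19.4 r 48.4 z 64.9 tangent err -6.0  Frad -0.1 Fccw 6.9 Fz -3.0 grip 34.1 j [-0.06  0.76 -0.35  1.9   0.46  0.56 -1.05]
```

Emit:
servo_tool --steps '[0,0.04,0,-2,0,0.2,34,0,0.04,0,-2,0,0,34]'

```text
t: 9.55
position: [542.1, 129.9, 64.8]
tool_rot: [-0.692, 0.143, -0.146, 0.693]
contact_force: [1.1, -0.9, 1.5]
grip_width: 33.9
```

```bash
python3 -c "
from h import *
ang()"
```

```text
t 9.55 theta 24.9 r 48.6 z 64.8 tangent err -5.0  Frad 0.5 Fccw 1.3 Fz 1.5 grip 33.9 j [-0.08  0.75 -0.33  1.91  0.44  0.55 -1.11]
```

Emit:
servo_tool --steps '[0,0.04,0,-2,0,0.2,34,0,0.04,0,-2,0,0,34]'

```text
t: 9.75
position: [536.4, 132.0, 64.4]
tool_rot: [-0.686, 0.172, -0.172, 0.686]
contact_force: [0.2, -0.3, 0.4]
grip_width: 33.9
```

```bash
python3 -c "
from h import *
ang()"
```

```text
t 9.75 theta 32.1 r 48.8 z 64.4 tangent err -2.5  Frad 0.1 Fccw 0.3 Fz 0.4 grip 33.9 j [-0.1   0.75 -0.3   1.92  0.41  0.54 -1.17]
```

Emit:
servo_tool --steps '[0,0.04,0,-2,0,0.2,34,0,0.04,0,-2,0,0,34]'

```text
t: 9.95
position: [533.5, 133.9, 64.4]
tool_rot: [-0.678, 0.199, -0.199, 0.679]
contact_force: [2.7, -1.3, -1.2]
grip_width: 34.0
```

```bash
python3 -c "
from h import *
ang()"
```

```text
t 9.95 theta 36.1 r 48.5 z 64.4 tangent err -3.1  Frad -0.2 Fccw 3.0 Fz -1.2 grip 34.0 j [-0.11  0.74 -0.28  1.93  0.38  0.52 -1.23]
```

The first click fired between θg 20 and 25, and contact resumed at about 35, so the peg is on click 1. Continuing.

Emit:
servo_tool --steps '[0,0.08,0,-3.8,0,0.1,34,0,0.04,0,-2,0,0.1,34]'

```text
t: 10.15
position: [530.1, 136.8, 64.4]
tool_rot: [-0.665, 0.239, -0.241, 0.665]
contact_force: [4.6, -2.5, -2.9]
grip_width: 34.2
```

```bash
python3 -c "
from h import *
ang()"
```

```text
t 10.15 theta 41.3 r 47.9 z 64.4 tangent err -4.7  Frad -0.6 Fccw 5.3 Fz -2.9 grip 34.2 j [-0.14  0.74 -0.25  1.94  0.35  0.51 -1.32]
```

Emit:
servo_tool --steps '[0,0.05,0,-2.5,0,0.1,34,0,0.05,0,-2.5,0,0.1,34]'

```text
t: 10.35
position: [527.4, 139.4, 64.4]
tool_rot: [-0.652, 0.271, -0.274, 0.653]
contact_force: [6.0, -2.9, -5.4]
grip_width: 34.4
```

```bash
python3 -c "
from h import *
ang()"
```

```text
t 10.35 theta 45.8 r 47.4 z 64.4 tangent err -6.0  Frad -1.6 Fccw 6.5 Fz -5.4 grip 34.4 j [-0.17  0.73 -0.22  1.94  0.31  0.5  -1.4 ]
```

Emit:
servo_tool --steps '[0,0.05,0,-2.5,0,0.1,34,0,0.05,0,-2.5,0,0.1,34]'

```text
t: 10.55
position: [524.0, 142.6, 64.4]
tool_rot: [-0.638, 0.304, -0.307, 0.638]
contact_force: [6.9, -5.7, -3.7]
grip_width: 34.0
```

```bash
python3 -c "
from h import *
ang()"
```

```text
t 10.55 theta 51.5 r 47.3 z 64.4 tangent err -6.1  Frad -0.9 Fccw 8.9 Fz -3.7 grip 34.0 j [-0.2   0.73 -0.19  1.95  0.28  0.49 -1.48]
```

Emit:
servo_tool --steps '[0,0.05,0,-2.5,0,0.1,34,0,0.05,0,-2.5,0,0.1,34]'

```text
t: 10.75
position: [519.1, 147.1, 64.3]
tool_rot: [0.622, -0.336, 0.337, -0.621]
contact_force: [0.0, -1.3, 1.0]
grip_width: 33.9
```

```bash
python3 -c "
from h import *
ang()"
```

```text
t 10.75 theta 59.4 r 48.1 z 64.3 tangent err -3.8  Frad 0.8 Fccw 1.1 Fz 1.0 grip 33.9 j [-0.22  0.72 -0.16  1.96  0.24  0.48 -1.55]
```

The second click has fired.

Emit:
servo_tool --steps '[0,0.08,0,-3.8,0,0.1,34,0,0.05,0,-2.5,0,0.1,34]'

```text
t: 10.95
position: [515.3, 153.1, 64.3]
tool_rot: [0.599, -0.376, 0.376, -0.598]
contact_force: [2.4, -3.8, -0.6]
grip_width: 33.8
```

```bash
python3 -c "
from h import *
ang()"
```

```text
t 10.95 theta 67.9 r 48.0 z 64.3 tangent err -2.8  Frad -0.3 Fccw 4.5 Fz -0.6 grip 33.8 j [-0.26  0.72 -0.13  1.96  0.19  0.47 -1.65]
```

Emit:
servo_tool --steps '[0,0.05,0,-2.5,0,0.1,34,0,0.05,0,-2.5,0,0.1,34]'

```text
t: 11.15
position: [514.5, 156.2, 64.3]
tool_rot: [0.58, -0.405, 0.407, -0.578]
contact_force: [2.9, -6.4, -1.1]
grip_width: 33.7
```

```bash
python3 -c "
from h import *
ang()"
```

```text
t 11.15 theta 71.6 r 47.3 z 64.3 tangent err -4.8  Frad 0.0 Fccw 7.1 Fz -1.1 grip 33.7 j [-0.28  0.72 -0.1   1.96  0.15  0.47 -1.72]
```

Emit:
servo_tool --steps '[0,0.05,0,-2.5,0,0.1,34,0,0.05,0,-2.5,0,0.1,34]'

```text
t: 11.35
position: [512.8, 160.4, 64.2]
tool_rot: [0.559, -0.434, 0.435, -0.557]
contact_force: [2.5, -8.1, -0.2]
grip_width: 34.1
```

```bash
python3 -c "
from h import *
ang()"
```

```text
t 11.35 theta 77.2 r 47.4 z 64.2 tangent err -5.0  Frad 0.3 Fccw 8.5 Fz -0.2 grip 34.1 j [-0.31  0.72 -0.07  1.96  0.11  0.46 -1.79]
```

Emit:
servo_tool --steps '[0,0.05,0,-2.5,0,0.1,34,0,0.05,0,-2.5,0,0.1,34]'

```text
t: 11.55
position: [511.3, 164.9, 64.2]
tool_rot: [0.537, -0.461, 0.463, -0.534]
contact_force: [1.1, -9.1, 1.5]
grip_width: 33.8
```

```bash
python3 -c "
from h import *
ang()"
```

```text
t 11.55 theta 82.9 r 47.5 z 64.2 tangent err -5.1  Frad 1.0 Fccw 9.1 Fz 1.5 grip 33.8 j [-0.34  0.72 -0.05  1.96  0.08  0.46 -1.86]
```

Emit:
servo_tool --steps '[0,0.05,0,-2.5,0,0.1,34,0,0.05,0,-2.5,0,0.1,34]'

```text
t: 11.75
position: [509.6, 171.4, 64.1]
tool_rot: [0.513, -0.488, 0.488, -0.51]
contact_force: [-0.8, -2.8, 0.3]
grip_width: 34.0
```

```bash
python3 -c "
from h import *
ang()"
```

```text
t 11.75 theta 90.9 r 48.1 z 64.1 tangent err -2.8  Frad 1.0 Fccw 2.7 Fz 0.3 grip 34.0 j [-0.36  0.72 -0.02  1.96  0.03  0.46 -1.93]
```

Emit:
servo_tool --steps '[0,0.05,0,-2.5,0,0.1,34,0,0.05,0,-2.5,0,0.1,34]'

```text
t: 11.95
position: [510.1, 177.2, 64.1]
tool_rot: [0.488, -0.513, 0.513, -0.486]
contact_force: [-0.9, -4.6, 0.6]
grip_width: 33.9
```

```bash
python3 -c "
from h import *
ang()"
```

```text
t 11.95 theta 97.8 r 47.4 z 64.1 tangent err -1.5  Frad 0.7 Fccw 4.6 Fz 0.6 grip 33.9 j [-0.39  0.72  0.    1.96 -0.    0.47 -2.  ]
```

Emit:
servo_tool --steps '[0,0.05,0,-2.5,0,0.1,34,0,0.05,0,-2.5,0,0.1,34]'

```text
t: 12.15
position: [510.5, 181.0, 64.1]
tool_rot: [0.462, -0.536, 0.537, -0.459]
contact_force: [-2.4, -6.5, 1.7]
grip_width: 34.2
```

```bash
python3 -c "
from h import *
ang()"
```

```text
t 12.15 theta 102.5 r 47.2 z 64.1 tangent err -2.6  Frad 1.7 Fccw 6.7 Fz 1.7 grip 34.2 j [-0.41  0.72  0.03  1.95 -0.04  0.47 -2.08]
```

The third click has fired and the finger is in contact on click 3. I expect the fourth at θg ≈ 113.

Emit:
servo_tool --steps '[0,0.05,0,-2.5,0,0.1,34,0,0.05,0,-2.5,0,0.1,34]'

```text
t: 12.35
position: [511.1, 185.1, 64.0]
tool_rot: [0.435, -0.559, 0.559, -0.431]
contact_force: [-2.2, -7.4, 3.3]
grip_width: 34.1
```

```bash
python3 -c "
from h import *
ang()"
```

```text
t 12.35 theta 107.5 r 47.2 z 64.0 tangent err -3.4  Frad 0.7 Fccw 7.7 Fz 3.3 grip 34.1 j [-0.44  0.73  0.06  1.95 -0.08  0.48 -2.15]
```

Emit:
servo_tool --steps '[0,0.05,0,-2.5,0,0.1,34]'

```text
t: 12.45
position: [511.6, 187.0, 64.0]
tool_rot: [0.421, -0.569, 0.57, -0.417]
contact_force: [-2.4, -8.6, 3.5]
grip_width: 34.0
```

```bash
python3 -c "
from h import *
ang()"
```

```text
t 12.45 theta 109.9 r 47.2 z 64.0 tangent err -3.8  Frad 0.3 Fccw 8.9 Fz 3.5 grip 34.0 j [-0.45  0.73  0.07  1.94 -0.1   0.48 -2.18]
```

Emit:
servo_tool --steps '[0,0.05,0,-2.5,0,0.1,34]'

```text
t: 12.55
position: [512.2, 189.0, 64.0]
tool_rot: [0.407, -0.579, 0.581, -0.402]
contact_force: [-2.6, -8.2, 4.0]
grip_width: 34.0
```

```bash
python3 -c "
from h import *
ang()"
```

```text
t 12.55 theta 112.4 r 47.1 z 64.0 tangent err -4.2  Frad 0.3 Fccw 8.6 Fz 4.0 grip 34.0 j [-0.46  0.73  0.09  1.94 -0.12  0.48 -2.22]
```

Emit:
servo_tool --steps '[0,0.05,0,-2,0,0.1,34]'

```text
t: 12.65
position: [512.8, 191.2, 64.0]
tool_rot: [0.392, -0.589, 0.59, -0.387]
contact_force: [-2.8, -5.9, 2.7]
grip_width: 33.9
```

```bash
python3 -c "
from h import *
ang()"
```

```text
t 12.65 theta 115.2 r 47.2 z 64.0 tangent err -4.3  Frad 0.8 Fccw 6.5 Fz 2.7 grip 33.9 j [-0.47  0.73  0.1   1.93 -0.14  0.49 -2.25]
```

Emit:
servo_tool --steps '[0,0.05,0,-2,0,0.1,34]'

```text
t: 12.75
position: [513.5, 192.6, 63.9]
tool_rot: [0.378, -0.599, 0.6, -0.372]
contact_force: [-3.2, -7.9, 3.9]
grip_width: 34.0
```

```bash
python3 -c "
from h import *
ang()"
```

```text
t 12.75 theta 117.0 r 47.0 z 63.9 tangent err -5.3  Frad 0.2 Fccw 8.5 Fz 3.9 grip 34.0 j [-0.49  0.74  0.11  1.93 -0.16  0.49 -2.29]
```

Emit:
servo_tool --steps '[0,0.04,0,-2,0,0.1,34]'

```text
t: 12.85
position: [514.1, 194.1, 63.7]
tool_rot: [0.366, -0.606, 0.607, -0.36]
contact_force: [-4.1, -11.5, 5.1]
grip_width: 34.4
```

```bash
python3 -c "
from h import *
ang()"
```

```text
t 12.85 theta 119.0 r 47.0 z 63.7 tangent err -5.6  Frad -0.6 Fccw 12.2 Fz 5.1 grip 34.4 j [-0.49  0.74  0.12  1.93 -0.17  0.49 -2.31]
```

Emit:
servo_tool --steps '[0,0,0,0,0,0,34]'

```text
t: 12.95
position: [514.4, 195.6, 63.8]
tool_rot: [0.366, -0.606, 0.607, -0.361]
contact_force: [-2.9, -3.0, 1.4]
grip_width: 33.9
```

```bash
python3 -c "
from h import *
ang()"
```

```text
t 12.95 theta 120.8 r 47.3 z 63.8 tangent err -3.7  Frad 1.3 Fccw 3.9 Fz 1.4 grip 33.9 j [-0.49  0.74  0.12  1.93 -0.17  0.49 -2.31]
```

Emit:
servo_tool --steps '[0,0,0,0,0,0,34]'

```text
t: 13.05
position: [514.5, 197.1, 63.8]
tool_rot: [-0.366, 0.606, -0.606, 0.362]
contact_force: [-4.3, -3.5, 1.1]
grip_width: 33.8
```

```bash
python3 - <<'E'
from h import *
from cell import manip
ang()
w=manip.camera("wrist");s=manip.camera("top")
o=np.zeros((420,800,3),np.uint8);o[:315,:420]=cv2.resize(w["frame"],(420,315))
o[:,420:]=cv2.resize(s["frame"][175:265,145:226],(380,420),interpolation=2)
cv2.imwrite("pics/c4.png",o[:,:,::-1]);np.savez("w4.npz",**w)
E
```

```text
t 13.05 theta 122.5 r 47.9 z 63.8 tangent err -2.0  Frad 2.3 Fccw 5.0 Fz 1.1 grip 33.8 j [-0.5   0.74  0.12  1.93 -0.17  0.49 -2.31]
```

View pics/c4.png

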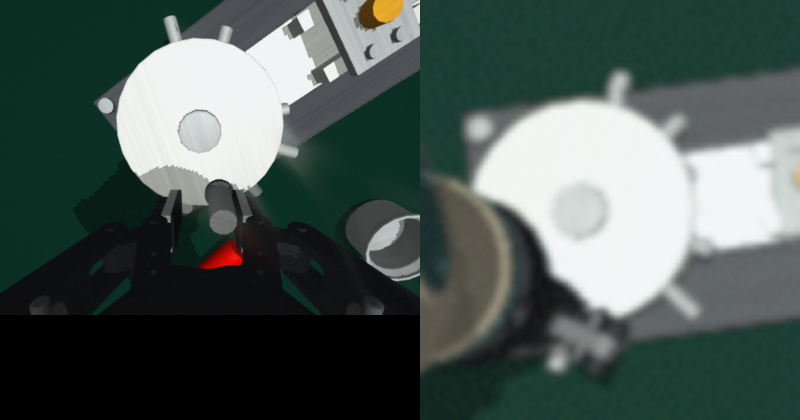

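The picture shows the dial still between clicks 3 and 4, with rods on either side of the channel line and the peg still on the trailing (right) finger. A little further.

Emit:
servo_tool --steps '[0,0.03,0,-1.5,0,0.1,34]'

```text
t: 13.25
position: [515.4, 199.5, 63.8]
tool_rot: [-0.356, 0.612, -0.611, 0.353]
contact_force: [-5.4, -2.5, 2.4]
grip_width: 34.2
```

```bash
python3 -c "
from h import *
ang()"
```

```text
t 13.25 theta 125.6 r 48.2 z 63.8 tangent err -0.7  Frad 3.5 Fccw 4.8 Fz 2.4 grip 34.2 j [-0.5   0.74  0.13  1.92 -0.18  0.5  -2.34]
```

Emit:
servo_tool --steps '[0,0,0,0,0,0,34]'

```text
t: 13.35
position: [517.2, 200.8, 64.1]
tool_rot: [-0.355, 0.612, -0.611, 0.355]
contact_force: [0.7, 0.4, -1.0]
grip_width: 33.9
```

```bash
python3 - <<'E'
from h import *
from cell import manip
ang()
w=manip.camera("wrist")
# peg pixel: report projections for candidate theta
for th in (84,105,113,120.6):
    ph=np.radians(JH-180-th);p=AX+47*np.array([np.cos(ph),np.sin(ph)]);print(th,proj(w,[*p,95]).round())
g=cv2.cvtColor(w["frame"],cv2.COLOR_RGB2GRAY);print(g[290,210:345:3])
s=manip.camera("top");np.savez("s5.npz",**s)
E
```

```text
t 13.35 theta 128.0 r 47.3 z 64.1 tangent err 1.9  Frad -0.4 Fccw -0.8 Fz -1.0 grip 33.9 j [-0.5   0.74  0.13  1.92 -0.18  0.49 -2.34]
84 [357. 273.]
105 [320. 293.]
113 [305. 297.]
120.6 [290. 299.]
[ 16  16  12  13 126 135  28  19  12  12  12  24  23  24  27  28  29  32
  33  44  47  49  53  70 100 114 117 117 116 113 113 115 114 113  95  42
  35  43 111 129  54  25  26  24  26]
```

The force has vanished and the peg shows at about column 297, i.e. θ≈118–120, so click 4 has fired. I'll centre on the peg and lift away.

Emit:
servo_tool --steps '[0,0,0,5,0,0,38,0,0,0,0,-15,0,44,0,0,0,0,-40,0,50,0,0,0,0,-50,0,60,0,0,0,0,-50,0,70]'

```text
t: 13.95
position: [515.1, 195.5, 221.0]
tool_rot: [0.354, -0.612, 0.612, -0.355]
contact_force: [1.7, -0.4, 0.4]
grip_width: 70.0
```

Emit:
servo_tool --steps '[0,-0.15,0,0,-20,-40,70,0,-0.15,0,0,0,-40,70,0,-0.15,0,0,0,0,70,0,-0.15,0,0,0,0,70,0,-0.15,0,0,0,0,70]'

```text
t: 14.45
position: [443.2, 230.5, 240.0]
tool_rot: [-0.555, 0.437, -0.438, 0.556]
contact_force: [0.4, 0.5, 0.6]
grip_width: 70.0
```

```bash
python3 - <<'E'
from h import *
from cell import manip
s=manip.camera("top");np.savez("s6.npz",**s)
a=dict(np.load("top0.npz"))["frame"][180:260,145:275];b=s["frame"][180:260,145:275]
d=cv2.absdiff(a,b).max(2);print("diff px>60:",(d>60).sum(),np.argwhere(d>60)[:10].tolist())
o=np.hstack([cv2.resize(b,None,fx=6,fy=6,interpolation=2)]);cv2.imwrite("pics/c6.png",o[:,:,::-1])
# stick: top face centre of grip block z=48, blade z=12
I=a=dict(np.load("top0.npz"));H=cv2.cvtColor(I["frame"],cv2.COLOR_RGB2HSV)
m=np.zeros(H.shape[:2],bool);m[195:230,325:392]=1
m&=(H[...,0]>8)&(H[...,0]<25)&(H[...,1]>70)&(H[...,2]>120)
for k in blobs(m,40):
    bx=cv2.boxPoints(cv2.minAreaRect(k));(u,v),_,_=cv2.minAreaRect(k)
    for z in(12,48): print(z,ray(I,u,v,z)[:2].round(1),[ray(I,*q,z)[:2].round(1).tolist() for q in bx])
plan([565,-270,150],0)
E
```

```text
diff px>60: 0 []
12 [ 561. -217.] [[569.3, -182.0], [567.5, -252.6], [552.8, -251.9], [554.6, -181.4]]
48 [ 557.4 -211.8] [[565.4, -177.9], [563.7, -246.3], [549.5, -245.7], [551.2, -177.4]]
12 [ 566.6 -285.5] [[577.2, -257.9], [575.7, -314.0], [556.1, -313.0], [557.6, -257.0]]
48 [ 562.8 -278.1] [[573.0, -251.5], [571.6, -305.7], [552.7, -304.8], [554.1, -250.6]]
t 14.5 pos [443.4 230.3 239.9] head -1.329 Yz [ 0.002  0.001 -1.   ] j [-0.53  0.4  -0.    1.92  0.    0.82 -1.87] F [ 0.3 -0.7 -0.4] grip 69.9
shift tool: [515.   89.5  -2. ] turn y: -1.329
```

View pics/c6.png

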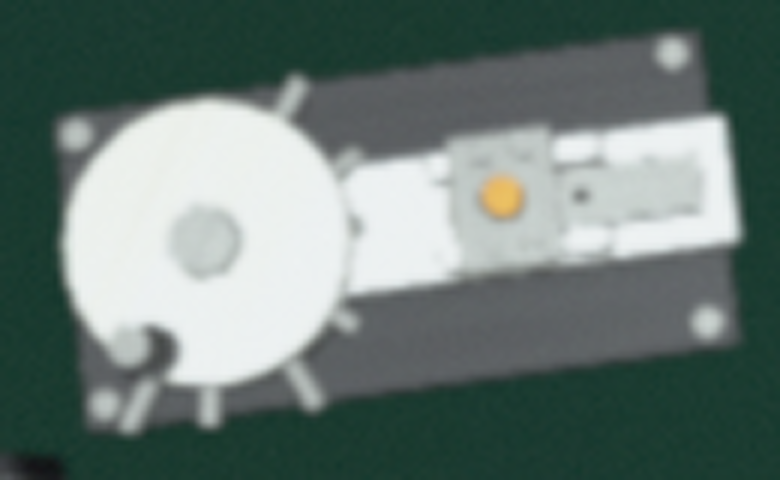

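The dial picture is pixel-identical to the starting one, so rod 4 faces the channel at (355,225) and this is click 4. Going to the stick: block about (563,−279), heading about 88.5°.

Emit:
servo_tool --steps '[0,0,0,46,0,0,70,0,0,0,46,0,0,70,0,0,0,46,0,0,70,0,0,0,46,0,0,70,0,0,0,46,0,0,70]'

```text
t: 15.0
position: [496.0, 4.2, 239.7]
tool_rot: [-0.553, 0.44, -0.441, 0.554]
contact_force: [1.5, -0.1, 0.3]
grip_width: 69.7
```

Emit:
servo_tool --steps '[0,0,0,46,0,0,70,0,0,0,46,0,0,70,0,0,0,46,0,0,70,0,0,0,46,0,0,70,0,0,0,46,0,0,70]'

```text
t: 15.5
position: [548.3, -220.0, 239.6]
tool_rot: [-0.553, 0.44, -0.441, 0.554]
contact_force: [1.0, 0.4, -0.7]
grip_width: 69.9
```

Emit:
servo_tool --steps '[0,-0.14,0,0,0,0,70,0,-0.14,0,0,0,0,70,0,-0.14,0,0,0,0,70,0,-0.14,0,0,0,0,70,0,-0.14,0,0,0,0,70]'

```text
t: 16.0
position: [548.0, -218.2, 239.4]
tool_rot: [-0.671, 0.221, -0.222, 0.671]
contact_force: [-0.7, -0.7, 0.3]
grip_width: 70.0
```

Emit:
servo_tool --steps '[0,-0.14,0,0,20,0,70,0,-0.14,0,0,20,0,70,0,-0.14,0,0,20,0,70,0,-0.14,0,0,20,0,70,0,0,0,0,0,0,70]'

```text
t: 16.5
position: [545.9, -217.8, 156.9]
tool_rot: [-0.706, 0.031, -0.028, 0.707]
contact_force: [-0.5, 1.0, 0.6]
grip_width: 70.1
```

```bash
python3 - <<'E'
from h import *
from cell import manip
plan([563,-279,80],np.radians(-1.5))
c=manip.camera("wrist");I=c["frame"].copy();np.savez("w7.npz",**c)
H=cv2.cvtColor(I,cv2.COLOR_RGB2HSV)
m=(H[...,0]>8)&(H[...,0]<25)&(H[...,1]>60)&(H[...,2]>120)
for k in blobs(m,150):
    bx=cv2.boxPoints(cv2.minAreaRect(k));(u,v),_,_=cv2.minAreaRect(k);print(np.round([u,v]),bx.round().tolist(),"z48",ray(c,u,v,48)[:2].round(1),"z12",ray(c,u,v,12)[:2].round(1))
    cv2.drawContours(I,[k],-1,(255,0,255),1)
cv2.imwrite("pics/w7.png",I[:,:,::-1])
E
```

```text
t 16.5 pos [ 545.9 -217.8  156.9] head -0.083 Yz [-0.004  0.002 -1.   ] j [ 0.5   0.64 -0.27  1.76  0.23  0.77  0.04] F [-0.5  1.   0.6] grip 70.1
shift tool: [ 22.4  76.7 -59.7] turn y: -0.057
[427. 402.] [[391.0, 384.0], [426.0, 362.0], [463.0, 419.0], [429.0, 442.0]] z48 [ 685.9 -434.8] z12 [ 705.1 -475.8]
[539. 358.] [[519.0, 337.0], [559.0, 337.0], [559.0, 380.0], [519.0, 380.0]] z48 [ 793.3 -389.1] z12 [ 827.8 -423.7]
[238. 340.] [[191.0, 323.0], [201.0, 306.0], [284.0, 356.0], [274.0, 374.0]] z48 [ 497.5 -343.4] z12 [ 489.7 -371.4]
[298. 258.] [[286.0, 219.0], [305.0, 218.0], [310.0, 297.0], [291.0, 298.0]] z48 [ 561.8 -261.7] z12 [ 563.2 -278. ]
[187. 219.] [[145.0, 191.0], [165.0, 174.0], [228.0, 247.0], [209.0, 264.0]] z48 [ 467.9 -217. ] z12 [ 455.9 -226.9]
```

View pics/w7.png

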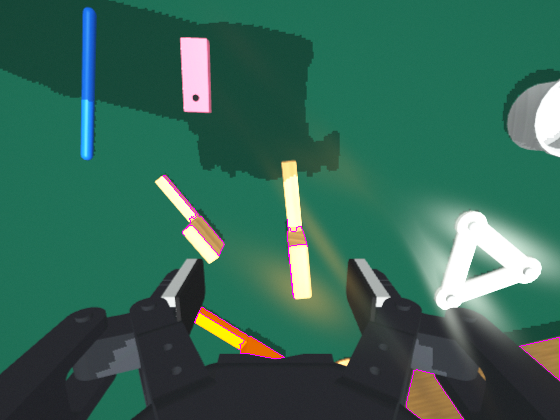

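Wrist view: the chosen stick's nose is at (289,161), and its block top spans (289..307,247) to (293..311,298). The small stick is at (190,220), the orange one is below, and nothing lies within finger reach of the block.

```bash
python3 - <<'E'
from h import *
c=dict(np.load("w7.npz"))
f=ray(c,298,247,48);b=ray(c,302,298,48);n=ray(c,289,161,12)
print("front top",f,"back top",b,"len",np.linalg.norm(f-b),"head",np.degrees(np.arctan2(*(f-b)[1::-1])))
m=(f+b)/2;print("mid",m,"nose",n,"dist",np.linalg.norm((n-m)[:2]),"head",np.degrees(np.arctan2(*(n-m)[1::-1])))
print("w",np.linalg.norm(ray(c,289,248,48)-ray(c,307.5,247,48)))
plan([m[0],m[1],15],np.arctan2(*(n-m)[1::-1])-np.pi/2)
E
```

```text
front top [ 562.47374924 -251.11881056   48.        ] back top [ 562.97776601 -302.5112869    48.        ] len 51.39494777430716 head 90.56189368381474
mid [ 562.72575763 -276.81504873   48.        ] nose [ 561.01521975 -178.78241099   12.        ] dist 98.04755990448936 head 90.9996329668615
w 16.461345390481075
t 16.55 pos [ 547.  -218.   158.4] head -0.086 Yz [-0.002  0.001 -1.   ] j [ 0.5   0.64 -0.27  1.76  0.23  0.77  0.04] F [-0.5  0.6  0.6] grip 70.4
shift tool: [ 21.  143.3 -57.4] turn y: -0.103
```

Emit:
servo_tool --steps '[0,-0.09,0,0,0,0,65,0,0,0,8,0,-30,65,0,0,0,8,20,-29,65,0,0,0,0,40,0,60,0,0,0,0,0,0,60]'

```text
t: 17.05
position: [561.3, -276.9, 96.1]
tool_rot: [-0.706, 0.001, 0.004, 0.708]
contact_force: [-1.4, 0.9, -0.4]
grip_width: 60.1
```

```bash
python3 -c "
from h import *
plan([562.7,-277,16],np.radians(0.5))"
```

```text
t 17.05 pos [ 561.3 -276.9   96.1] head 0.004 Yz [-0.007  0.002 -1.   ] j [ 0.57  0.77 -0.27  1.69  0.28  0.73  0.17] F [-1.4  0.9 -0.4] grip 60.1
shift tool: [ 2.  80.1 -0.3] turn y: -0.005
```

Emit:
servo_tool --steps '[0,0,0,1.5,40,0,60,0,0,0,0,34,0,50,0,0,0,0,6,0,40,0,0,0,0,0,0,28,0,0,0,0,0,0,22]' --force 40

```text
t: 17.55
position: [567.6, -276.9, 21.9]
tool_rot: [0.708, 0.004, -0.002, -0.707]
contact_force: [-0.1, -0.1, -0.0]
grip_width: 22.2
```

Emit:
servo_tool --steps '[0,0,0,0,0,0,18,0,0,0,0,0,0,10,0,0,0,0,0,0,10,0,0,0,0,0,0,10]' --force 50

```text
t: 17.95
position: [567.5, -277.2, 21.9]
tool_rot: [0.708, 0.004, -0.002, -0.707]
contact_force: [-1.1, 0.4, 6.9]
grip_width: 17.0
```

```bash
python3 -c "
from h import *
plan([562.7,-277,116],np.radians(6.4))"
```

```text
t 17.95 pos [ 567.5 -277.2   21.9] head 0.009 Yz [ 0.004 -0.001 -1.   ] j [ 0.55  0.88 -0.23  1.71  0.32  0.59  0.14] F [-1.1  0.4  6.9] grip 17.0
shift tool: [ -4.4 -94.1   0.1] turn y: -0.103
```

Gripped: width 17 mm, and the underside is 21.9 mm below the TCP reading. I'll lift and carry the stick to behind the bar.

Emit:
servo_tool --steps '[0,0,0,0,-20,0,10,0,0,0,0,-40,0,10,0,-0.1,0,0,-40,0,10,0,0,0,12,0,35,10,0,0,0,12,0,35,10]'

```text
t: 18.45
position: [583.2, -206.1, 122.2]
tool_rot: [0.707, 0.039, -0.035, -0.705]
contact_force: [-0.2, 0.9, -0.7]
grip_width: 17.3
```

Emit:
servo_tool --steps '[0,0,0,6,0,35,10,0,0,0,5,0,30,10,0,0,0,0,20,0,10,0,0,0,0,0,0,10]'

```text
t: 18.85
position: [584.8, -137.3, 98.7]
tool_rot: [-0.706, -0.038, 0.04, 0.706]
contact_force: [-1.1, -1.2, -1.0]
grip_width: 16.8
```

```bash
cat >> h.py <<'E'
def noseplan(jx,jy,zu,grip_off=97.5):
    "place nose at jig (jx,jy), stick underside at zu"
    a=np.radians(JH);Y=np.array([np.cos(a),np.sin(a)]);X=np.array([Y[1],-Y[0]])
    p=AX+X*jx+Y*(jy-grip_off);plan([p[0],p[1],zu+21.9],a-np.pi/2)
    from cell import manip
    s=manip.get_state();d=s["position"][:2]-AX;Zt=R.from_quat(s["tool_rot"]).as_matrix()[:2,2]
    d=d+Zt*grip_off;print("nose jig",np.round([d@X,d@Y],1),"under z",round(s["position"][2]-21.9,1))
E
python3 - <<'E'
from h import *
from cell import manip
noseplan(-1,-217,32)
s=manip.camera("top");w=manip.camera("scene")
o=np.zeros((600,800,3),np.uint8);o[:420]=cv2.resize(s["frame"][180:285,225:425],(800,420),interpolation=2)
o[420:600,:360]=cv2.resize(w["frame"][160:240,220:380],(360,180));cv2.imwrite("pics/c8.png",o[:,:,::-1]);np.savez("s8.npz",**s)
E
```

```text
t 18.85 pos [ 584.8 -137.3   98.7] head 0.111 Yz [-0.003  0.    -1.   ] j [ 0.36  0.74 -0.28  1.77  0.3   0.68  0.02] F [-1.1 -1.2 -1. ] grip 16.8
shift tool: [ 6.9 44.7 -0.1] turn y: -0.001
nose jig [  -7.8 -216.9] under z 76.8
```

View pics/c8.png

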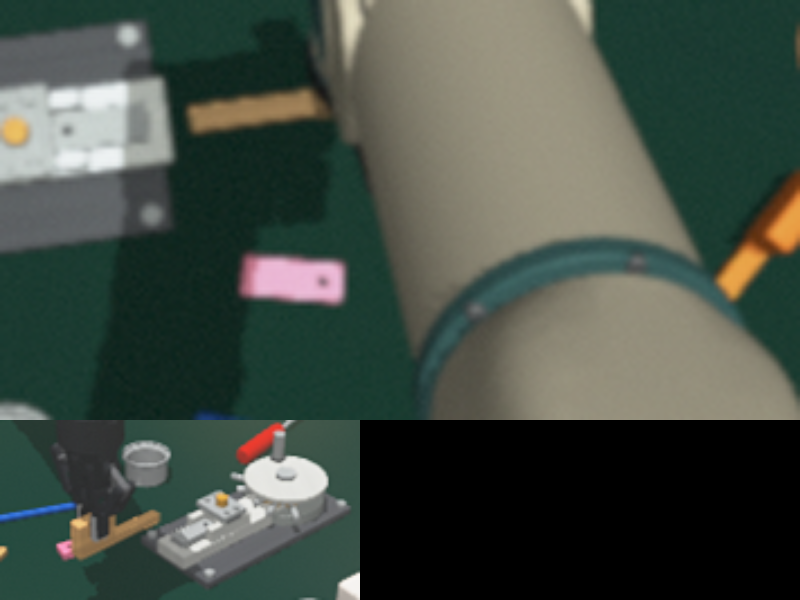

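Top crop: the held stick's nose is at (190,117), the bar's rear end at about (150,125), and the stick is level. Checking the nose and bar in jig coordinates.

```bash
python3 - <<'E'
from h import *
c=dict(np.load("s8.npz"));a=np.radians(JH);Y=np.array([np.cos(a),np.sin(a)]);X=np.array([Y[1],-Y[0]])
for n,u,v,z in(("nose",189,117,88),("stick far",325,102,88),("barback",150,124,41),("barback0",(145+703/6-225)*4,(180+189/6-180)*4,41),("floor end",168,118,30),("bush",15,131,73),("wallT",65,97,48),("wallB",95,160,48),("floorcornerT",163,79,30),("floorcornerB",174,160,30)):
    p=ray(c,225+u/4-.4,180+v/4-.4,z)[:2]-AX;print(n,np.round([p@X,p@Y],1))
E
```

```text
nose [  -7.9 -218.2]
stick far [ -10. -296.]
barback [  -3.1 -194.6]
barback0 [  -4.2 -193.7]
floor end [   0.3 -205.5]
bush [  -0.4 -117.8]
wallT [  18.8 -147.1]
wallB [ -20.7 -159.9]
floorcornerT [  24.1 -205.7]
floorcornerB [ -25.3 -205.7]
```

Emit:
servo_tool --steps '[0,0,0,5,20,-2,10,0,0,0,2,15,0,10,0,0,0,0,9,0,10,0,0,0,0,0,0,10]'

```text
t: 19.35
position: [591.8, -140.3, 54.0]
tool_rot: [-0.706, -0.037, 0.039, 0.706]
contact_force: [-1.0, 1.0, -0.6]
grip_width: 17.0
```

```bash
python3 -c "
from h import *
noseplan(-1,-197,32)"
```

```text
t 19.35 pos [ 591.8 -140.3   54. ] head 0.108 Yz [-0.003  0.    -1.   ] j [ 0.34  0.81 -0.25  1.76  0.33  0.61  0.  ] F [-1.   1.  -0.6] grip 17.0
shift tool: [ 0.1  0.2 23.6] turn y: -0.004
nose jig [  -0.8 -220.6] under z 32.1
```

Emit:
servo_tool --steps '[0,0,0,0,0,10,10,0,0,0,0,0,8,10,0,0,0,0,0,5,10,0,0,0,0,0,5,10,0,0,0,0,0,5,10]'

```text
t: 19.85
position: [589.8, -107.0, 55.8]
tool_rot: [0.706, 0.039, -0.038, -0.706]
contact_force: [0.2, -1.0, 0.2]
grip_width: 17.1
```

```bash
python3 -c "
from h import *
noseplan(-1,-118,32)"
```

```text
t 19.85 pos [ 589.8 -107.    55.8] head 0.109 Yz [ 0.001 -0.001 -1.   ] j [ 0.28  0.8  -0.25  1.79  0.32  0.59 -0.05] F [ 0.2 -1.   0.2] grip 17.1
shift tool: [-1.7  1.8 69.3] turn y: -0.002
nose jig [   0.8 -187.3] under z 33.9
```

Emit:
servo_tool --steps '[0,0,0,0,0,6,10,0,0,0,0,0,6,10,0,0,0,0,0,6,10,0,0,0,0,0,6,10,0,0,0,0,0,6,10]'

```text
t: 20.35
position: [586.2, -76.8, 55.3]
tool_rot: [-0.706, -0.039, 0.039, 0.706]
contact_force: [-0.2, -2.3, 0.9]
grip_width: 17.1
```

```bash
python3 -c "
from h import *
noseplan(-1,-118,32)"
```

```text
t 20.35 pos [586.2 -76.8  55.3] head 0.109 Yz [ 0.  0. -1.] j [ 0.23  0.79 -0.24  1.81  0.32  0.57 -0.1 ] F [-0.2 -2.3  0.9] grip 17.1
shift tool: [-1.4  1.4 38.9] turn y: -0.003
nose jig [   0.6 -156.9] under z 33.4
```

Emit:
servo_tool --steps '[0,0,0,-0.5,0.4,6,10,0,0,0,-0.5,0.4,6,10,0,0,0,0,0.4,6,10,0,0,0,0,0,6,10,0,0,0,0,0,4,10]'

```text
t: 20.85
position: [582.1, -48.6, 54.1]
tool_rot: [-0.706, -0.039, 0.039, 0.706]
contact_force: [1.1, 0.0, 0.8]
grip_width: 17.2
```

```bash
python3 -c "
from h import *
noseplan(-1,-118,32)"
```

```text
t 20.85 pos [582.1 -48.6  54.1] head 0.11 Yz [-0.  0. -1.] j [ 0.18  0.79 -0.23  1.84  0.31  0.56 -0.14] F [1.1 0.  0.8] grip 17.2
shift tool: [-0.4  0.2 10.5] turn y: -0.002
nose jig [  -0.4 -128.5] under z 32.2
```

Emit:
servo_tool --steps '[0,0,0,0,0,2,10,0,0,0,0,0,2,10]'

```text
t: 21.05
position: [581.7, -45.5, 54.1]
tool_rot: [0.706, 0.038, -0.039, -0.706]
contact_force: [0.7, 0.0, 0.6]
grip_width: 17.0
```

Emit:
servo_tool --steps '[0,0,0,0,0,2,10,0,0,0,0,0,1.5,10]'

```text
t: 21.25
position: [581.3, -42.1, 54.1]
tool_rot: [0.706, 0.038, -0.038, -0.706]
contact_force: [-1.0, -2.0, -0.7]
grip_width: 17.3
```

```bash
python3 -c "
from h import *
noseplan(-1,-118,32)"
```

```text
t 21.25 pos [581.3 -42.1  54.1] head 0.109 Yz [-0. -0. -1.] j [ 0.17  0.78 -0.23  1.84  0.31  0.55 -0.15] F [-1.  -2.  -0.7] grip 17.3
shift tool: [-0.4  0.2  3.9] turn y: -0.003
nose jig [  -0.4 -121.9] under z 32.2
```

Emit:
servo_tool --steps '[0,0,0,0,0,1.5,10,0,0,0,0,0,1.5,10]'

```text
t: 21.45
position: [581.0, -39.1, 54.1]
tool_rot: [0.706, 0.038, -0.038, -0.706]
contact_force: [0.3, -0.7, -0.4]
grip_width: 17.2
```

Emit:
servo_tool --steps '[0,0,0,0,0,1.5,10,0,0,0,0,0,0,10]'

```text
t: 21.65
position: [580.8, -37.1, 54.1]
tool_rot: [-0.706, -0.039, 0.039, 0.706]
contact_force: [0.6, 0.1, -1.0]
grip_width: 17.2
```

Emit:
servo_tool --steps '[0,0,0,0,0,1,10,0,0,0,0,0,0,10]'

```text
t: 21.85
position: [580.7, -36.5, 54.1]
tool_rot: [-0.706, -0.039, 0.039, 0.706]
contact_force: [-0.1, -0.1, -0.1]
grip_width: 17.1
```

```bash
python3 -c "
from h import *
noseplan(-1,-118,32)"
```

```text
t 21.85 pos [580.7 -36.5  54.1] head 0.109 Yz [-0.  0. -1.] j [ 0.16  0.78 -0.23  1.84  0.31  0.55 -0.16] F [-0.1 -0.1 -0.1] grip 17.1
shift tool: [-0.4  0.2 -1.8] turn y: -0.003
nose jig [  -0.3 -116.2] under z 32.2
```

Emit:
servo_tool --steps '[0,0,0,0,0,1,10,0,0,0,0,0,0.5,10]'

```text
t: 22.05
position: [580.7, -35.8, 54.2]
tool_rot: [0.706, 0.038, -0.038, -0.706]
contact_force: [0.0, -2.7, 0.6]
grip_width: 16.9
```

Emit:
servo_tool --steps '[0,0,0,0,0,1,10,0,0,0,0,0,0.5,10]'

```text
t: 22.25
position: [580.6, -35.7, 54.3]
tool_rot: [0.707, 0.038, -0.038, -0.705]
contact_force: [0.3, -5.9, 0.8]
grip_width: 16.8
```

Emit:
servo_tool --steps '[0,0,0,0,0,1,10,0,0,0,0,0,0,10]'

```text
t: 22.45
position: [580.6, -35.7, 54.4]
tool_rot: [0.707, 0.038, -0.038, -0.705]
contact_force: [0.0, -7.1, 1.6]
grip_width: 17.3
```

```bash
python3 - <<'E'
from h import *
from cell import manip
noseplan(-1,-118,32)
w=manip.camera("wrist");s=manip.camera("scene");t=manip.camera("top")
np.savez("w9.npz",**w)
o=np.zeros((600,800,3),np.uint8);o[:420,:560]=w["frame"]
o[420:,:360]=cv2.resize(s["frame"][160:240,260:420],(360,180),interpolation=2)
o[420:,360:]=cv2.resize(t["frame"][180:250,145:316],(440,180),interpolation=2)
cv2.imwrite("pics/c9.png",o[:,:,::-1])
E
```

```text
t 22.45 pos [580.6 -35.7  54.4] head 0.107 Yz [ 0.    -0.004 -1.   ] j [ 0.15  0.78 -0.22  1.84  0.31  0.55 -0.17] F [ 0.  -7.1  1.6] grip 17.3
shift tool: [-0.3  0.5 -2.5] turn y: -0.005
nose jig [  -0.2 -115.5] under z 32.5
```

View pics/c9.png

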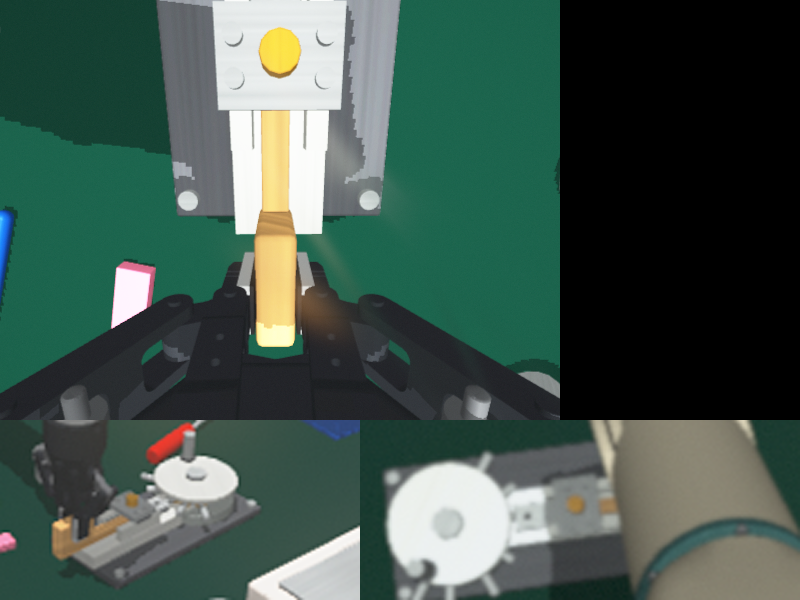

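Solid contact: 7 N with no motion and the nose at −115.5 mm (−118 expected, within calibration). The top inset shows the bar through the bridge and up to the dial's edge. I'll withdraw straight back and lay the stick near its old place.

Emit:
servo_tool --steps '[0,0,0,0,0,-6,10,0,0,0,0,0,-10,10,0,0,0,0,0,-20,10,0,0,0,0,0,-20,10,0,0,0,0,0,-20,10]'

```text
t: 23.1
position: [588.6, -108.6, 54.0]
tool_rot: [-0.706, -0.039, 0.039, 0.706]
contact_force: [-0.4, 0.2, -0.5]
grip_width: 17.2
```

Emit:
servo_tool --steps '[0,0,0,0,0,-20,10,0,0,0,0,-5,-30,10,0,0,0,0,0,-40,10,0,0,0,0,0,-40,10,0,0,0,0,0,-30,10]'

```text
t: 23.6
position: [605.6, -270.7, 58.9]
tool_rot: [0.706, 0.038, -0.038, -0.706]
contact_force: [0.7, -1.0, -0.5]
grip_width: 17.2
```

```bash
python3 -c "
from h import *
plan([607,-274,22],np.radians(6.4))"
```

```text
t 23.6 pos [ 605.6 -270.7   58.9] head 0.107 Yz [ 0.    -0.001 -1.   ] j [ 0.54  0.87 -0.29  1.6   0.34  0.73  0.2 ] F [ 0.7 -1.  -0.5] grip 17.2
shift tool: [ 1.  36.9 -3.4] turn y: -0.005
```

Emit:
servo_tool --steps '[0,0,0,0,18,0,10,0,0,0,0,12,0,10,0,0,0,0,5,0,10,0,0,0,0,2,0,10,0,0,0,0,0,0,10]'

```text
t: 24.1
position: [606.2, -265.6, 22.3]
tool_rot: [-0.706, -0.039, 0.039, 0.706]
contact_force: [0.3, -0.6, -1.0]
grip_width: 17.1
```

```bash
python3 -c "
from h import *
plan([607,-274,22],np.radians(6.4))"
```

```text
t 24.1 pos [ 606.2 -265.6   22.3] head 0.111 Yz [-0.     0.001 -1.   ] j [ 0.53  0.92 -0.27  1.61  0.35  0.66  0.19] F [ 0.3 -0.6 -1. ] grip 17.1
shift tool: [-0.1  0.3 -8.4] turn y: -0.001
```

Emit:
servo_tool --steps '[0,0,0,0,1,0,10,0,0,0,0,0,0,20,0,0,0,0,0,0,32,0,0,0,0,0,0,45,0,0,0,0,0,0,55]'

```text
t: 24.6
position: [606.1, -267.2, 21.1]
tool_rot: [-0.706, -0.039, 0.039, 0.706]
contact_force: [0.5, -0.7, 0.1]
grip_width: 55.1
```

Emit:
servo_tool --steps '[0,0,0,0,0,0,60,0,0,0,0,-30,0,60,0,0,0,0,-45,0,60,0,0,0,0,-50,0,60,0,0,0,0,-30,0,60]'

```text
t: 25.1
position: [607.6, -267.6, 180.1]
tool_rot: [0.707, 0.04, -0.037, -0.705]
contact_force: [0.2, -0.3, 0.6]
grip_width: 60.0
```

Emit:
servo_tool --steps '[0,0,0,-20,-10,-45,60,0,0,0,-20,-10,-45,60,0,0,0,-20,0,-45,60,0,0,0,-20,0,-45,60,0,0,0,-20,0,-45,60]'

```text
t: 25.6
position: [530.3, -503.2, 196.3]
tool_rot: [0.706, 0.039, -0.038, -0.706]
contact_force: [1.2, -0.7, -0.2]
grip_width: 59.9
```

```bash
python3 - <<'E'
from h import *
from cell import manip
t=manip.camera("top");a=dict(np.load("top0.npz"));d=cv2.absdiff(t["frame"],a["frame"]).max(2)
o=cv2.resize(t["frame"],None,fx=1.42,fy=1.42,interpolation=2)
o[:250,:406]=cv2.resize(t["frame"][180:260,145:275],(406,250),interpolation=2)
cv2.imwrite("pics/c10.png",o[:,:,::-1])
H=cv2.cvtColor(d,cv2.COLOR_GRAY2BGR)
for k in blobs(d>50,8): print(cv2.boundingRect(k))
c=t;J=np.radians(JH);Y=np.array([np.cos(J),np.sin(J)])
plan([600,-300,150],0)
E
```

```text
(249, 416, 19, 4)
(553, 402, 7, 18)
(396, 243, 19, 22)
(512, 235, 28, 17)
(533, 234, 5, 8)
(506, 232, 14, 8)
(418, 222, 17, 20)
(329, 209, 57, 12)
(432, 202, 6, 4)
(324, 190, 56, 17)
(537, 182, 23, 48)
(501, 176, 28, 16)
t 25.65 pos [ 523.5 -515.4  195.5] head 0.097 Yz [-0.004 -0.01  -1.   ] j [ 0.9   0.81 -0.34  1.27  0.29  1.1   0.63] F [-3.3 -7.6  0.3] grip 60.0
shift tool: [ 97.3  43.1 207.3] turn y: 0.097
```

View pics/c10.png

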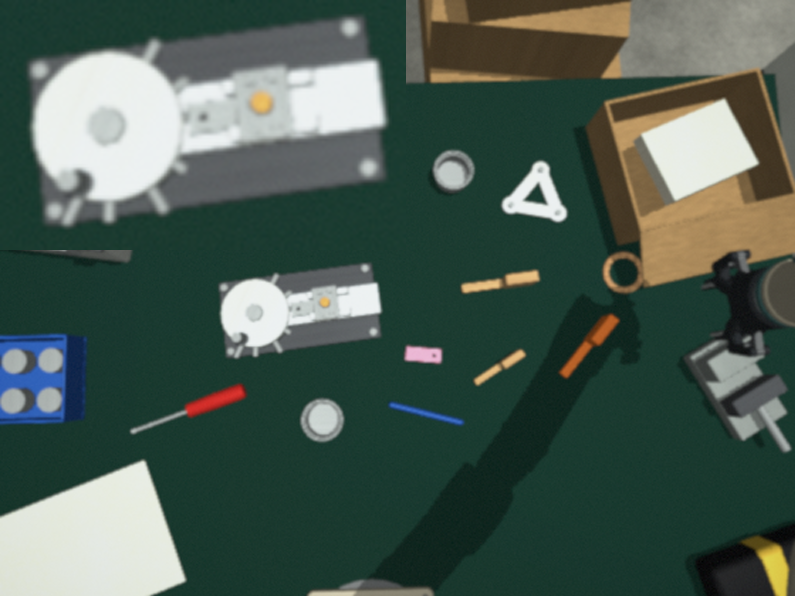

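Emit:
servo_tool --steps '[0,0,0,0,-15,20,60,0,0,0,0,-10,20,60,0,0,0,0,0,0,60,0,0,0,0,0,0,60]'

```text
t: 26.05
position: [527.0, -461.4, 221.4]
tool_rot: [0.706, 0.039, -0.039, -0.706]
contact_force: [-0.6, -0.5, 0.0]
grip_width: 59.8
```

```bash
python3 - <<'E'
from h import *
from cell import manip
plan([530,-480,220],0)
t=manip.camera("top");a=dict(np.load("top0.npz"))
J=np.radians(JH);Y=np.array([np.cos(J),np.sin(J)])
for k,(u,v) in dict(front=(187,119)).items():
    p=ray(t,145+u*130/406-.4,180+v*80/250-.4,41)[:2]-AX;print(k,"bar front jig y",p@Y)
s=np.s_[180:260,145:205];print("dial diff vs start",(cv2.absdiff(t["frame"][s],a["frame"][s]).max(2)>40)[:,:48].sum())
s=manip.get_state();print(s["contact_force"])
if np.abs(s["contact_force"]).max()<3: manip.sign_off();print("signed off")
E
```

```text
t 26.05 pos [ 527.  -461.4  221.4] head 0.11 Yz [ 0.    -0.001 -1.   ] j [ 0.87  0.74 -0.36  1.36  0.27  1.09  0.58] F [-0.6 -0.5  0. ] grip 59.8
shift tool: [  0.9   1.4 -18.8] turn y: 0.11
front bar front jig y -57.04018772142233
dial diff vs start 0
[-0.23462906  0.73376388 -0.37708837]
the job is handed in; nothing more can be done
signed off
```

The job is done and handed in at about 26 s. No verdict was reported.

- **Dial:** I turned it anticlockwise to the solid end stop, which took 21 N with no motion. Then I turned it clockwise four clicks by feel, each force rising and then vanishing. The last picture of the dial matches the starting one, in which four rods lay past the channel, so it began on click 4 and is back there.
- **Bar:** I pushed it with the larger wooden stick until it stopped solidly, at 7 N with no motion. The last image puts its front end 57 mm from the axis, against 58 expected. The stick's nose read −115.5 mm against −118 expected; both differences are about the 2 mm calibration error.
- **Stick and bystanders:** The stick lies on the table clear of the jig, near where it started. The bystanders in view look undisturbed. One ferrule was hidden behind an inset in the last picture, but image differencing showed no change there.
- **What went wrong:** My first anticlockwise push stalled one click short of the end stop because the cage around the peg was too wide, so I re-centred and narrowed it. When I moved the arm away, a reading of about 8 N showed briefly at the tool. It was probably inertia, since it was near zero before I handed in.

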